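# Set up a filter flask with nested rubber cones and a crucible

## Robot

A 6-joint arm with a two-finger parallel gripper is mounted at the origin on the work surface. World frame = base frame: x ahead of the robot, y to its left, z up, the work surface at z = 0. Lengths are in m, angles in rad, forces in N, time in s.
With the tool pointing down it reaches from about 0.15 to 0.775 m from the base axis. Payload 6.1 kg.
Tool frame: the origin (TCP) lies between the finger pads; the fingertips stand 8 mm ahead of it and the grasp point (between the pads) lies 11 mm behind it; x points along the fingers, y is the direction in which the jaws open and shut, and the axes are right-handed (so a half turn about x gives the same grasp; the last joint's range is limited). The gripper opens to 85 mm and grips with 20 to 120 N. Pads are 22 mm wide; open, the fingers measure 114 mm over their backs; the gripper's body (76 mm by 85 mm) begins 54 mm behind the grasp point. The pads swing forward as they close: fully open they stand 13 mm farther back than shut.
Start: joints at [1.213, 0.126, -0.04, 1.405, 0, 1.571], TCP at [0.184, 0.492, 0.239] pointing down, gripper open.
Joint ranges: [-2.72, 2.72], [-0.95, 1.95], [-1.27, 1.35], [-1.78, 2.02], [-1.46, 1.47], [-3.14, 3.14]. Speed limits (rad/s): [2.39, 2.39, 3.01, 3.14, 3.14, 3.14].

## Interface

Orientations are given as a 3x3 rotation matrix whose columns are the frame's x, y, z axes.
In Python, from plant import ctrl gives the robot as it stands. The module is installed in compiled form; this text tells all that it offers.
- The arm moves only by the tool apply_moves, never from a script. Its argument "commands" is a list of rows, each a list of 6 numbers: the shift along the tool's x, y, z in m, then the turn, a rotation vector about the tool's x, y, z in rad. In form: [[tx, ty, tz, wx, wy, wz], ...]. A call has 1 to 20 rows; each row shifts and turns the pose as measured when the row begins, along the tool's axes as they then stand; what a row does not reach is not made up. A row lasts 1/12 s, in which the tool goes at most 41.7 mm and 7.16 degrees, less where a joint would pass 70% of its speed; a pose out of reach is approached as far as the arm can. A call with a gripper value outside its range is refused whole. "fingers" is the opening, from 0 (shut) to 1 (fully open), set as the call begins (left out, the last holds). The fingers move at their own pace and stop on an object; the grip force is fixed at half the most. Time passes only in rows, so rows that do not move let the fingers close. It gives the time, the measured TCP pose, the force and the opening at its end, in the units of the state.
- ctrl.sense(): the state, without advancing time (a new reading comes with each control period).
- ctrl.capture(name): name is "scene" or "top" or "wrist"; returns a dict with "frame" (384x512x3 uint8, blue, green, red), "fx", "fy", "cx", "cy" (pixels), "position" and "attitude" of the camera in the world. Camera axes: x right, y up, looking along -z (the intrinsics and any distortion apply to the point x, -y, -z); pixel columns grow to the right and rows downward; lengths in m; the calibration is good to about 2 mm. A picture is of the moment at which its call begins. There is no depth.
- ctrl.close_job(): hands the job in, once; it reports no verdict.
Trained networks look in a picture, given as the dict that the camera call returned (one of the last four; its "shot" number tells which), for a name from the list of things; names that differ only in an ending like _2 or _b are one class to them, and where a whole thing is asked for, a point or a joint stands for the part that bears it (a point fixed in the world has none). Each returns a list of dicts, best first, with "conf" (0 to 1); they miss things now and then, are a little off and sometimes report something else, mostly with a low value. They report only what shows in the picture. A call takes as long as a camera call. They do not tell look-alikes from the thing itself.
- ctrl.find_in(picture, query): "extent" ([left, top, right, bottom] in pixels, round what is visible of it).
The state is a dict: "clock": time; "q": joint angles; "qd": joint speeds; "joint_torque": joint torques, N m; "tool_pos": TCP position; "tool_rot": TCP orientation; "wrist_force": force on the tool from outside, world axes, zero at the start; "wrist_torque": the same for the moment, N m; "finger_gap": opening from 0.0 (shut) to 1.0 (fully open).
Only numpy, scipy, OpenCV 4.12 (cv2) and the standard library are available. Lean on these libraries where they do the work, as an engineer would, in place of code of your own. Each camera call takes 0.05 s, during which the arm holds its last target. There are 200 camera calls.

## Task

Set up the filter flask for suction filtration: seat the largest black rubber cone in the flask's mouth, then the middle cone in the largest, then the smallest in the middle one, and last the white porcelain crucible in the smallest, one at a time, each upright and fully home on its collar. Leave the amber jar, the cork ring and the measuring cylinder where they stand.

Things in the scene. Friction and masses are not known exactly. Their poses are not given: they have to be found in the camera images.
- flask_mouth (a point): centre of the filter flask's mouth, level with its rim, 130 mm above the bench; z up. Fixed conical glass flask, 106 mm across at the foot, 72 mm at the shoulder, in a blue foot ring 114 mm across, 16 mm high; upright open neck 66 mm outside, 56 mm inside, 45 mm deep; a thin side tube reaches 65 mm from the axis along this point's +x, 26 mm below the rim.
- cone_large: the largest of three black rubber cones, loose, tip down, 31 mm high: collar 68 mm across, 16 mm high (z 15 to 31 mm), straight 46 mm bore; below it a plug 15 mm long tapering from 52 mm to 40 mm at the tip. Origin: centre of the underside (tip); z up along the axis. Seated, its collar rests on the flask's rim, its origin 15 mm below it (2 mm play).
- cone_middle: the middle of three black rubber cones, loose, tip down, 31 mm high: collar 56 mm across, 16 mm high (z 15 to 31 mm), straight 36 mm bore; below it a plug 15 mm long tapering from 42 mm to 30 mm at the tip. Origin: centre of the underside (tip); z up along the axis. Seated in the largest cone, collar on collar, its origin is 16 mm above that cone's (2 mm play).
- cone_small: the smallest of three black rubber cones, loose, tip down, 31 mm high: collar 44 mm across, 16 mm high (z 15 to 31 mm), straight 28 mm bore; below it a plug 15 mm long tapering from 32 mm to 22 mm at the tip. Origin: centre of the underside (tip); z up along the axis. Seated in the middle cone, collar on collar, its origin is 16 mm above that cone's (2 mm play).
- crucible: white porcelain filter crucible, loose, upright, 46 mm high: solid foot 14 mm high, 19 mm across at the underside, 24 mm at its top; above it a round open cup 40 mm across (36 mm underneath), 3 mm wall. Origin: centre of the underside; z up along the axis. Seated in the smallest cone, the cup rests on its collar, the origin 17 mm above that cone's (2 mm play).
- jar: bystander: closed amber jar with a black cap, 52 mm across, 80 mm high, loose. Origin: centre of its underside, z up.
- cork_ring: bystander: flat cork ring, 84 mm outside, 44 mm inside, 28 mm high, loose. Origin: centre of its underside, z up.
- measuring_cylinder: bystander: slim glass measuring cylinder, 28 mm across on a 60 mm foot, 140 mm high, loose. Origin: centre of its underside, z up.
Things that resemble listed ones, but are neither listed nor needed, are in the scene too. What is shaped like the cone_large but blue is not meant. Several things have the shape of the crucible; the one meant has the colours described above.

How it is judged:
By the outcome, as a careful person would: the job done as asked, in the order asked, and still so for the second after the job is handed in, with the robot touching nothing.
It also fails if it takes over 118 s, if anything falls off the work surface, if the arm or the gripper's body presses on something with over 40 N, if the wrist force passes 120 N, or if a joint passes its speed limit or range.

## Working session

There is one attempt and no reset: what is moved stays moved. The work goes in short steps, Python scripts to look and compute and a tool call to move; the robot and the scene stay as the last step left them, time stands still between calls to the robot, and variables do not carry over. Pictures are saved under pics/ and viewed, about 12 in all and at most 16, crops included, and the job is handed in when it is done.

Besides the shell and the picture viewer there is one more tool, called after "Emit:" as name(argument=value, ...), one argument or row to a line, values as JSON. apply_moves: Moves the arm, as the interface text tells. Its arguments: {"type":"object","properties":{"commands":{"type":"array"},"fingers":{"type":"number"}},"required":["commands"]}

```bash
mkdir -p pics; cat > h.py <<'E'
import numpy as np, cv2
from plant import ctrl
def ray(c,u,v):
    d=np.array([(u-c["cx"])/c["fx"],-(v-c["cy"])/c["fy"],-1.0])
    return np.array(c["position"]),np.array(c["attitude"])@d
def at(c,u,v,z):
    p,d=ray(c,u,v); return p+d*(z-p[2])/d[2]
def proj(c,P):
    x=np.array(c["attitude"]).T@(np.array(P)-np.array(c["position"]))
    return c["cx"]+c["fx"]*x[0]/-x[2], c["cy"]-c["fy"]*x[1]/-x[2]
E
python3 - <<'E'
from h import *
for n in ("top","scene"):
    c=ctrl.capture(n); print(n,{k:(np.round(v,3).tolist()) for k,v in c.items() if k not in("frame",) and not isinstance(v,str)})
    cv2.imwrite(f"pics/{n}0.png",c["frame"])
    for q in ["flask_mouth","cone_large","cone_middle","cone_small","crucible","jar","cork_ring","measuring_cylinder"]:
        try:
            for r in ctrl.find_in(c,q)[:4]: print(n,q,round(r["conf"],2),np.round(r["extent"]).tolist())
        except Exception as e: print(q,e)
print(ctrl.sense())
E
```

```text
top {'fx': 462.952, 'fy': 462.952, 'cx': 253.144, 'cy': 187.744, 'position': [0.467, 0.067, 1.407], 'attitude': [[0.02, 0.999, -0.048], [-1.0, 0.02, -0.013], [-0.012, 0.048, 0.999]], 'shot': 1}
top flask_mouth 0.57 [183.0, 132.0, 226.0, 172.0]
top cone_large 0.87 [300.0, 183.0, 325.0, 206.0]
top cone_large 0.71 [304.0, 143.0, 325.0, 167.0]
top cone_middle 0.56 [344.0, 206.0, 362.0, 227.0]
top crucible 0.63 [276.0, 214.0, 291.0, 229.0]
top crucible 0.46 [253.0, 217.0, 266.0, 228.0]
top jar 0.85 [196.0, 206.0, 216.0, 222.0]
top cork_ring 0.88 [353.0, 138.0, 381.0, 164.0]
top cork_ring 0.6 [129.0, 175.0, 156.0, 201.0]
top measuring_cylinder 0.93 [130.0, 173.0, 158.0, 198.0]
scene {'fx': 442.277, 'fy': 442.277, 'cx': 258.147, 'cy': 192.233, 'position': [1.308, 0.292, 0.767], 'attitude': [[-0.267, -0.628, 0.731], [0.964, -0.164, 0.211], [-0.012, 0.761, 0.649]], 'shot': 2}
scene flask_mouth 0.84 [293.0, 212.0, 344.0, 281.0]
scene cone_large 0.92 [166.0, 215.0, 195.0, 237.0]
scene cone_large 0.67 [189.0, 185.0, 213.0, 205.0]
scene cone_middle 0.54 [160.0, 165.0, 182.0, 182.0]
scene cone_sma
[... 415 characters left out ...]
539036e+00,
        4.95037645e-06,  1.57081648e+00]), 'qd': array([-0.00107001,  0.00163732, -0.00119591, -0.0012518 , -0.00083025,
        0.00016551]), 'joint_torque': array([ 3.96358728e-04, -4.35693598e+01,  3.53085923e+01,  9.03007967e-04,
       -4.30780437e-05, -7.22532434e-06]), 'tool_pos': array([0.18384846, 0.49174709, 0.23930071]), 'tool_rot': array([[ 1.90554999e-06,  3.50215019e-01,  9.36669334e-01],
       [ 1.92328220e-05,  9.36669333e-01, -3.50215019e-01],
       [-1.00000000e+00,  1.86821468e-05, -4.95075290e-06]]), 'wrist_force': array([-0.5450155 , -0.10771518,  0.8353158 ]), 'wrist_torque': array([-0.0134479 , -0.00364271,  0.04133902]), 'finger_gap': 0.9979711341055065}
```

View pics/top0.png

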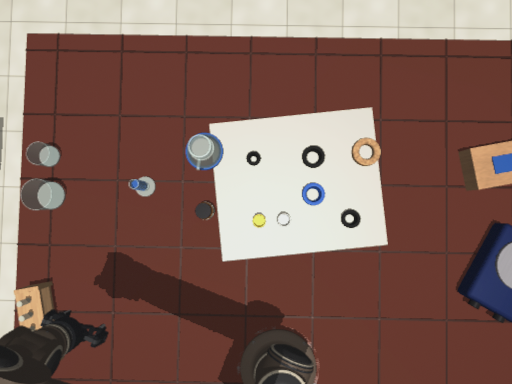

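View pics/scene0.png

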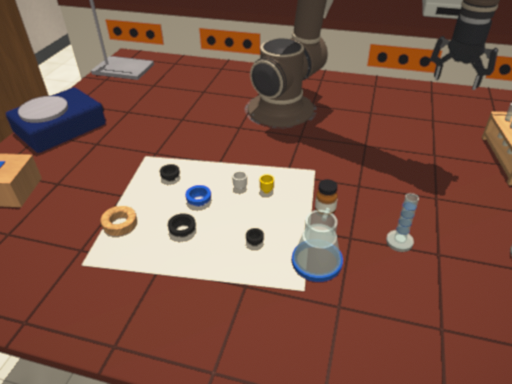

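The top picture shows the black cones: large at (313,156), middle at (350,218), small at (254,158). The white crucible is at (284,218) and the flask at (201,149). The look-alikes are the blue cone at (313,194) and the yellow crucible at (259,219). I'll go by colour and size, and check that in a crop.

```bash
python3 - <<'E'
from h import *
c=ctrl.capture("top"); f=c["frame"]
g=f.max(2)
def blob(n,m,u,v,z,r=18):
    k=np.zeros_like(m);k[v-r:v+r,u-r:u+r]=m[v-r:v+r,u-r:u+r]
    cs,_=cv2.findContours(k,cv2.RETR_EXTERNAL,cv2.CHAIN_APPROX_NONE); q=max(cs,key=cv2.contourArea)
    (x,y),R=cv2.minEnclosingCircle(q); b=cv2.boundingRect(q)
    x,y=b[0]+(b[2]-1)/2,b[1]+(b[3]-1)/2
    P=at(c,x,y,z); s=(c["position"][2]-z)/c["fx"]
    print(n,np.round([x,y],1),b,"pos",np.round(P,3),"dia mm",round(2*(R+.5)*s*1000,1))
dark=(g<110).astype(np.uint8)
blob("large",dark,313,156,.025);blob("mid",dark,350,218,.025);blob("small",dark,254,158,.025)
for n,u,v,z in (("cruc",284,218.5,.046),("flask",201,147,.13),("yellow",259,219,.046),("jar",205,209,.08),("cork",366,152,.028),("blue",313,194,.031),("cyl",144,186,0)): print(n,np.round(at(c,u,v,z),3))
cv2.imwrite("pics/crop1.png",cv2.resize(f[110:250,175:395],None,fx=3.6,fy=3.6,interpolation=cv2.INTER_CUBIC))
E
```

```text
large [313.  156.5] (302, 146, 23, 22) pos [ 0.631 -0.093  0.025] dia mm 70.3
mid [350. 218.] (341, 209, 19, 19) pos [ 0.449 -0.205  0.025] dia mm 59.2
small [253.5 157.5] (247, 151, 14, 14) pos [0.624 0.085 0.025] dia mm 44.7
cruc [ 0.444 -0.008  0.046]
flask [0.639 0.23  0.13 ]
yellow [0.441 0.065 0.046]
jar [0.467 0.221 0.08 ]
cork [ 0.647 -0.25   0.028]
blue [ 0.518 -0.094  0.031]
cyl [0.533 0.418 0.   ]
```

View pics/crop1.png

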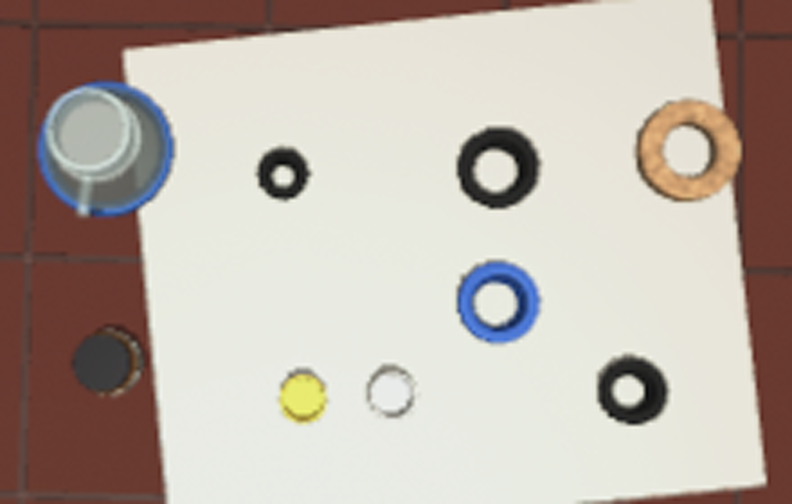

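Emit:
apply_moves(
  commands=[
    [0, 0, 0, -0.12, 0, 0],
    [0, 0, 0, -0.12, 0, 0],
    [0, 0, 0, -0.118, 0, 0],
    [-0.005, -0.019, 0.032, 0, 0, 0],
    [-0.005, -0.019, 0.032, 0, 0, 0],
    [-0.005, -0.019, 0.032, 0, 0, 0],
    [-0.005, -0.019, 0.032, 0, 0, 0],
    [-0.005, -0.019, 0.032, 0, 0, 0],
    [-0.005, -0.019, 0.032, 0, 0, 0],
    [-0.005, -0.019, 0.032, 0, 0, 0],
    [-0.005, -0.019, 0.032, 0, 0, 0],
    [-0.005, -0.019, 0.032, 0, 0, 0],
    [-0.005, -0.019, 0.032, 0, 0, 0],
    [-0.005, -0.019, 0.032, 0, 0, 0],
    [-0.005, -0.019, 0.032, 0, 0, 0],
    [-0.005, -0.019, 0.032, 0, 0, 0],
    [-0.005, -0.019, 0.032, 0, 0, 0],
    [0, 0, 0, 0, 0, 0],
  ],
)

```text
clock: 2.45
tool_pos: [0.6571, 0.2243, 0.3086]
tool_rot: [[-0.0, -0.028, 1.0], [0.0, 1.0, 0.028], [-1.0, 0.0, -0.0]]
wrist_force: [0.5, 0.5, -1.0]
finger_gap: 1.002
```

```bash
python3 - <<'E'
from h import *
s=ctrl.sense();print(s["clock"],s["tool_pos"].round(4),s["tool_rot"].round(3).tolist(),s["q"].round(2))
c=ctrl.capture("wrist");cv2.imwrite("pics/w1.png",c["frame"])
print({k:(np.round(v,3).tolist()) for k,v in c.items() if k not in("frame",)})
print(ctrl.find_in(c,"flask_mouth"), proj(c,s["tool_pos"]))
E
```

```text
2.45 [0.6571 0.2243 0.3086] [[-0.0, -0.028, 1.0], [0.0, 1.0, 0.028], [-1.0, 0.0, -0.0]] [0.33 0.5  0.63 1.7  0.   0.3 ]
{'fx': 312.398, 'fy': 312.398, 'cx': 264.997, 'cy': 189.237, 'position': [0.591, 0.222, 0.444], 'attitude': [[-0.029, -0.966, -0.257], [1.0, -0.027, -0.008], [0.001, -0.257, 0.966]], 'shot': 4}
[{'extent': [234.5, 92.9, 311.9, 189.9], 'conf': 0.84}] (np.float64(266.05789641299236), np.float64(250.35372250353456))
```

View pics/w1.png

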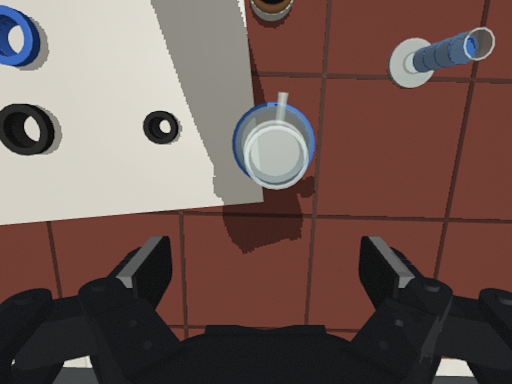

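The wrist view shows the flask rim centred near (276,155), with the side tube pointing up in the picture (world −x). I'll measure it and overlay the result to check.

```bash
cat >> h.py <<'E'
def ring(c,im,x,y,z,r,col,s=1,o=(0,0)):
    t=np.linspace(0,2*np.pi,90)
    P=np.array([proj(c,(x+r*np.cos(a),y+r*np.sin(a),z)) for a in t])
    cv2.polylines(im,[np.round((P-o)*s).astype(np.int32)],True,col,1)
E
python3 - <<'E'
from h import *
c=ctrl.capture("wrist");f=c["frame"]
P=at(c,276,155,.13); print("rim",P.round(4)); 
Q=at(c,273.5,142,.012); print("ring",Q.round(4))
o=(190,60);s=5
im=cv2.resize(f[60:220,190:350],None,fx=s,fy=s,interpolation=cv2.INTER_CUBIC)[:600]
ring(c,im,P[0],P[1],.13,.033,(0,0,255),s,o);ring(c,im,P[0],P[1],.13,.028,(0,0,255),s,o);ring(c,im,P[0],P[1],.016,.057,(0,255,255),s,o)
im2=im
cv2.imwrite("pics/o1.png",cv2.resize(f[60:220,190:350],None,fx=s,fy=s)*0+cv2.resize(im2,(800,600))[0:1,0:1] if False else im2)
E
```

```text
rim [0.6349 0.2376 0.13  ]
ring [0.6348 0.2385 0.012 ]
```

View pics/o1.png

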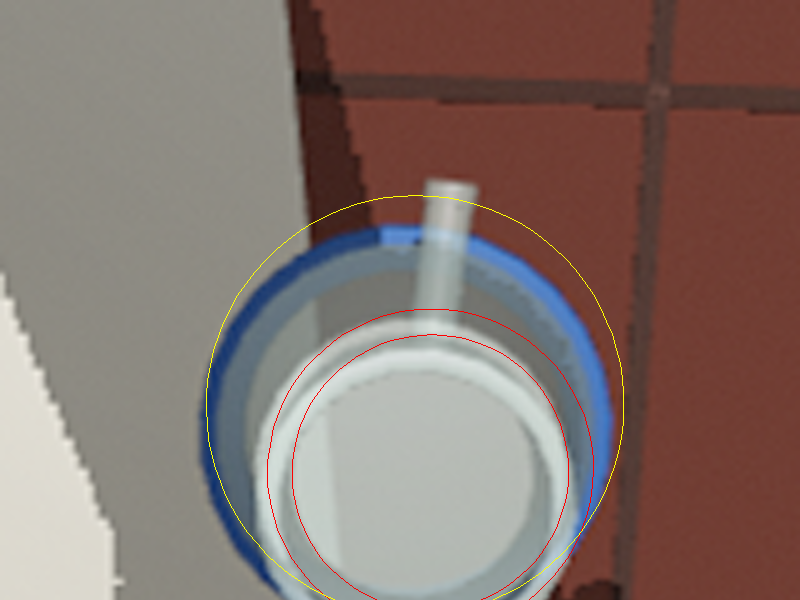

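The first crop cut off the rim's lower edge, and the arc I took for the rim's top was the shoulder. I'll refit with the lower part in view.

```bash
python3 - <<'E'
from h import *
c=ctrl.capture("wrist");f=c["frame"]
P=(.6405,.2352)
o=(200,90);s=5
im=cv2.resize(f[90:210,200:340],None,fx=s,fy=s,interpolation=cv2.INTER_CUBIC)
print(proj(c,(*P,.13)),proj(c,(*P,.016)))
ring(c,im,*P,.13,.033,(0,0,255),s,o);ring(c,im,*P,.13,.028,(0,0,255),s,o);ring(c,im,*P,.016,.057,(0,255,255),s,o)
cv2.imwrite("pics/o2.png",im)
t=ctrl.capture("top");b=t["frame"].astype(int)
m=((b[...,0]-b[...,2]>60)).astype(np.uint8);k=np.zeros_like(m);k[125:180,175:235]=m[125:180,175:235]
q=max(cv2.findContours(k,0,1)[0],key=cv2.contourArea)
(x,y),R=cv2.minEnclosingCircle(q);print("top ring",x,y,R,at(t,x,y,.012).round(4))
E
```

```text
(np.float64(272.4465957940301), np.float64(161.31758671561354)) (np.float64(270.2728223114693), np.float64(147.1755562698159))
top ring 218.0 161.5 1.8028756380081177 [0.6114 0.1926 0.012 ]
```

View pics/o2.png

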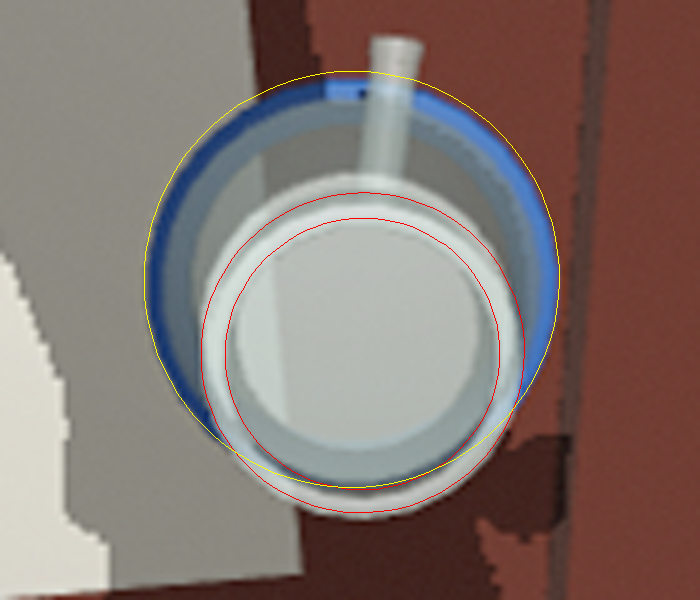

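Flask mouth fixed at (0.641, 0.235). Next I'll go over the large cone.

Emit:
apply_moves(
  commands=[
    [0, -0.036, -0.002, 0.028, 0, 0],
    [0.008, -0.036, -0.003, 0, 0, 0],
    [0.014, -0.036, -0.003, 0, 0, 0],
    [0.015, -0.036, -0.003, 0, 0, 0],
    [0.015, -0.036, -0.003, 0, 0, 0],
    [0.015, -0.036, -0.003, 0, 0, 0],
    [0.015, -0.036, -0.003, 0, 0, 0],
    [0.015, -0.036, -0.003, 0, 0, 0],
    [0.012, -0.026, -0.004, 0, 0, 0],
    [0, 0, 0, 0, 0, 0],
  ],
)

```text
clock: 3.53
tool_pos: [0.6175, -0.0787, 0.2045]
tool_rot: [[0.013, -0.035, 0.999], [0.006, 0.999, 0.035], [-1.0, 0.006, 0.013]]
wrist_force: [-0.2, 0.7, -1.1]
finger_gap: 1.002
```

```bash
cat >> h.py <<'E'
def wshot(name,rings,o=None):
    """rings: (x,y,z,r); crop 140x110 px round first ring, x5"""
    s=5;c=ctrl.capture("wrist");f=c["frame"]
    u,v=proj(c,rings[0][:3]); o=np.clip([int(u)-75,int(v)-60],0,[512-150,384-120])
    im=cv2.resize(f[o[1]:o[1]+120,o[0]:o[0]+150],None,fx=s,fy=s,interpolation=cv2.INTER_CUBIC)
    for x,y,z,r in rings: ring(c,im,x,y,z,r,(0,0,255),s,o)
    cv2.imwrite("pics/%s.png"%name,im);return c
def darkfit(c,x,y,z,thr=80,r=60):
    u,v=[int(t) for t in proj(c,(x,y,z))]; f=c["frame"]
    m=(f.max(2)<thr).astype(np.uint8);k=np.zeros_like(m);sl=np.s_[max(v-r,0):v+r,max(u-r,0):u+r];k[sl]=m[sl]
    q=max(cv2.findContours(k,cv2.RETR_EXTERNAL,cv2.CHAIN_APPROX_NONE)[0],key=cv2.contourArea)
    e=cv2.fitEllipse(q);h=cv2.convexHull(q); b=cv2.boundingRect(q)
    print("dark",b,np.round(e[0],1),np.round(e[1],1),"pos",at(c,*e[0],z).round(4));return e
E
python3 - <<'E'
from h import *
s=ctrl.sense();print(s["clock"],s["tool_pos"].round(4),s["tool_rot"].round(3).tolist())
P=(.631,-.093)
c=wshot("w2",[(*P,.031,.034),(*P,.031,.023)])
darkfit(c,*P,.023)
for z in(.015,.031): print(proj(c,(*P,z)))
E
```

```text
3.5333 [ 0.6175 -0.0787  0.2045] [[0.013, -0.035, 0.999], [0.006, 0.999, 0.035], [-1.0, 0.006, 0.013]]
dark (216, 149, 66, 66) [248.8 181.3] [64.7 65.1] pos [ 0.6304 -0.0945  0.023 ]
(np.float64(250.53846733859118), np.float64(180.000017746721))
(np.float64(249.93756898512072), np.float64(183.80457876269443))
```

View pics/w2.png

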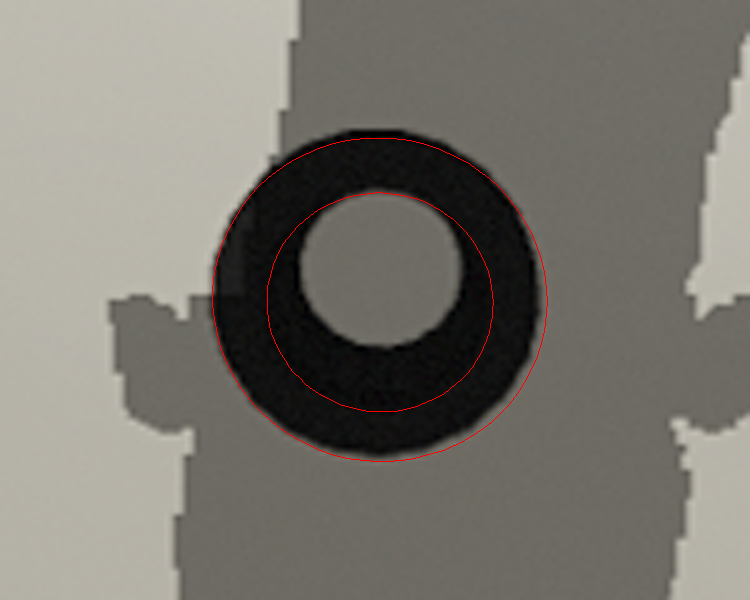

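The overlay fits: large cone at (0.630, −0.094). Next come the levelled descent and the grasp.

```bash
cat >> h.py <<'E'
from scipy.spatial.transform import Rotation as Rn
R0=np.array([[0,0,1.],[0,1,0],[-1,0,0]])
def go(*P,prev=None):
    s=ctrl.sense();p,R=s["tool_pos"],s["tool_rot"]
    print("t",round(s["clock"],2),"pos",p.round(4),"gap",round(s["finger_gap"],3),"F",s["wrist_force"].round(1))
    print("rot",Rn.from_matrix(R.T@R0).as_rotvec().round(3))
    for q in P: print("to",q,"tool shift",(R0.T@(np.array(q)-p)).round(4)); p=np.array(q)
E
python3 -c "
from h import *
go((.630,-.094,.06),(.630,-.094,.014))"
```

```text
t 3.58 pos [ 0.6179 -0.0769  0.2058] gap 1.002 F [-0.8  0.8  0.6]
rot [ 0.036  0.014 -0.007]
to (0.63, -0.094, 0.06) tool shift [ 0.1458 -0.0171  0.0121]
to (0.63, -0.094, 0.014) tool shift [0.046 0.    0.   ]
```

Emit:
apply_moves(
  commands=[
    [0, 0, 0, 0.036, 0.014, -0.007],
    [0.03, -0.004, 0.003, 0, 0, 0],
    [0.03, -0.004, 0.003, 0, 0, 0],
    [0.03, -0.004, 0.003, 0, 0, 0],
    [0.03, -0.004, 0.003, 0, 0, 0],
    [0.02, -0.001, 0, 0, 0, 0],
    [0, 0, 0, 0, 0, 0],
  ],
)

```text
clock: 4.17
tool_pos: [0.6329, -0.0795, 0.074]
tool_rot: [[0.02, -0.014, 1.0], [0.001, 1.0, 0.014], [-1.0, 0.001, 0.02]]
wrist_force: [-0.2, 0.1, 0.8]
finger_gap: 0.997
```

```bash
python3 -c "
from h import *
go((.630,-.094,.014))
c=ctrl.capture('wrist');darkfit(c,.63,-.094,.023,r=80);print(proj(c,(.63,-.094,.023)))"
```

```text
t 4.17 pos [ 0.6329 -0.0795  0.074 ] gap 0.997 F [-0.2  0.1  0.8]
rot [ 0.014  0.02  -0.001]
to (0.63, -0.094, 0.014) tool shift [ 0.06   -0.0145 -0.0029]
dark (186, 154, 111, 110) [241.2 208.6] [107.8 109.9] pos [ 0.6305 -0.0949  0.023 ]
(np.float64(242.6368179440364), np.float64(207.94189626858793))
```

Emit:
apply_moves(
  commands=[
    [0, -0.008, -0.001, 0.014, 0.02, 0],
    [0, -0.006, -0.001, 0, 0, 0],
    [0, 0, 0, 0, 0, 0],
  ],
)

```text
clock: 4.47
tool_pos: [0.6335, -0.0892, 0.0825]
tool_rot: [[0.008, -0.007, 1.0], [0.001, 1.0, 0.007], [-1.0, 0.001, 0.008]]
wrist_force: [-0.7, 0.0, 0.0]
finger_gap: 1.002
```

```bash
python3 -c "
from h import *
go((.630,-.0945,.014))"
```

```text
t 4.47 pos [ 0.6335 -0.0892  0.0825] gap 1.002 F [-0.7  0.   0. ]
rot [ 0.007  0.008 -0.001]
to (0.63, -0.0945, 0.014) tool shift [ 0.0685 -0.0053 -0.0035]
```

Emit:
apply_moves(
  commands=[
    [0.015, -0.005, -0.003, 0.007, 0.008, 0],
    [0.015, -0.001, -0.001, 0, 0, 0],
    [0.015, 0, 0, 0, 0, 0],
    [0.015, 0, 0, 0, 0, 0],
    [0, 0, 0, 0, 0, 0],
    [0, 0, 0, 0, 0, 0],
  ],
)

```text
clock: 4.97
tool_pos: [0.6333, -0.0948, 0.0262]
tool_rot: [[0.013, -0.001, 1.0], [-0.0, 1.0, 0.001], [-1.0, -0.001, 0.013]]
wrist_force: [-0.2, -0.2, 0.3]
finger_gap: 1.002
```

```bash
python3 -c "
from h import *
go((.630,-.0945,.014))"
```

```text
t 4.97 pos [ 0.6333 -0.0948  0.0262] gap 1.002 F [-0.2 -0.2  0.3]
rot [0.001 0.013 0.001]
to (0.63, -0.0945, 0.014) tool shift [ 0.0122  0.0003 -0.0033]
```

Emit:
apply_moves(
  commands=[
    [0.005, 0, -0.003, 0, 0.013, 0],
    [0.005, 0, -0.001, 0, 0, 0],
    [0.002, 0, 0, 0, 0.003, 0],
    [0, 0, 0, 0, 0, 0],
  ],
)

```text
clock: 5.3
tool_pos: [0.63, -0.0949, 0.0156]
tool_rot: [[-0.001, -0.001, 1.0], [-0.001, 1.0, 0.001], [-1.0, -0.001, -0.001]]
wrist_force: [0.0, -0.1, -0.1]
finger_gap: 0.998
```

Emit:
apply_moves(
  commands=[
    [0, 0, 0, 0, 0, 0],
    [0, 0, 0, 0, 0, 0],
    [0, 0, 0, 0, 0, 0],
    [0, 0, 0, 0, 0, 0],
    [0, 0, 0, 0, 0, 0],
    [0, 0, 0, 0, 0, 0],
    [0, 0, 0, 0, 0, 0],
    [0, 0, 0, 0, 0, 0],
  ],
  fingers=0.5,
)

```text
clock: 5.97
tool_pos: [0.6314, -0.0951, 0.018]
tool_rot: [[0.002, -0.001, 1.0], [-0.002, 1.0, 0.001], [-1.0, -0.002, 0.002]]
wrist_force: [-0.1, -1.2, -0.6]
finger_gap: 0.775
```

```bash
python3 -c "
from h import *
go((.641,-.094,.27),(.641,.235,.27))"
```

```text
t 5.97 pos [ 0.6314 -0.0951  0.018 ] gap 0.775 F [-0.1 -1.2 -0.6]
rot [0.001 0.002 0.002]
to (0.641, -0.094, 0.27) tool shift [-0.252   0.0011  0.0096]
to (0.641, 0.235, 0.27) tool shift [0.    0.329 0.   ]
```

Emit:
apply_moves(
  commands=[
    [-0.02, 0, 0, 0, 0, 0],
    [-0.035, 0, 0, 0, 0, 0],
    [-0.035, 0.01, 0, 0, 0, 0],
    [-0.035, 0.025, 0.001, 0, 0, 0],
    [-0.03, 0.03, 0.001, 0, 0, 0],
    [-0.025, 0.032, 0.001, 0, 0, 0],
    [-0.01, 0.038, 0.001, 0, 0, 0],
    [0, 0.038, 0.001, 0, 0, 0],
    [0, 0.038, 0.001, 0, 0, 0],
    [0, 0.036, 0.001, 0, 0, 0],
    [0, 0.03, 0, 0, 0, 0],
    [0, 0.02, 0, 0, 0, 0],
    [0, 0.01, 0, 0, 0, 0],
    [0, 0, 0, 0, 0, 0],
  ],
)

```text
clock: 7.13
tool_pos: [0.6375, 0.2249, 0.2144]
tool_rot: [[-0.002, 0.005, 1.0], [0.003, 1.0, -0.005], [-1.0, 0.003, -0.002]]
wrist_force: [-0.1, -0.1, -0.3]
finger_gap: 0.776
```

```bash
python3 -c "
from h import *
go((.641,.235,.16))"
```

```text
t 7.13 pos [0.6375 0.2249 0.2144] gap 0.776 F [-0.1 -0.1 -0.3]
rot [-0.005 -0.002 -0.003]
to (0.641, 0.235, 0.16) tool shift [0.0544 0.0101 0.0035]
```

Emit:
apply_moves(
  commands=[
    [0.01, 0.007, 0.003, -0.005, -0.002, -0.003],
    [0.015, 0.003, 0.001, 0, 0, 0],
    [0.015, 0.001, 0, 0, 0, 0],
    [0.006, 0, 0, 0, 0, 0],
    [0, 0, 0, 0, 0, 0],
    [0, 0, 0, 0, 0, 0],
  ],
)

```text
clock: 7.63
tool_pos: [0.6428, 0.2309, 0.1639]
tool_rot: [[-0.0, 0.005, 1.0], [-0.004, 1.0, -0.005], [-1.0, -0.004, -0.0]]
wrist_force: [0.1, 0.4, -1.0]
finger_gap: 0.771
```

```bash
python3 -c "
from h import *
go((.642,.235,.16))
p=ctrl.sense()['tool_pos']
c=wshot('w3',[(.641,.235,.13,.033),(p[0]-.001,p[1],p[2]-.017+.031,.034),(p[0]-.001,p[1],p[2]-.017+.031,.023)])
"
```

```text
t 7.63 pos [0.6428 0.2309 0.1639] gap 0.771 F [ 0.1  0.4 -1. ]
rot [-0.005 -0.     0.004]
to (0.642, 0.235, 0.16) tool shift [ 0.0039  0.0041 -0.0008]
```

View pics/w3.png

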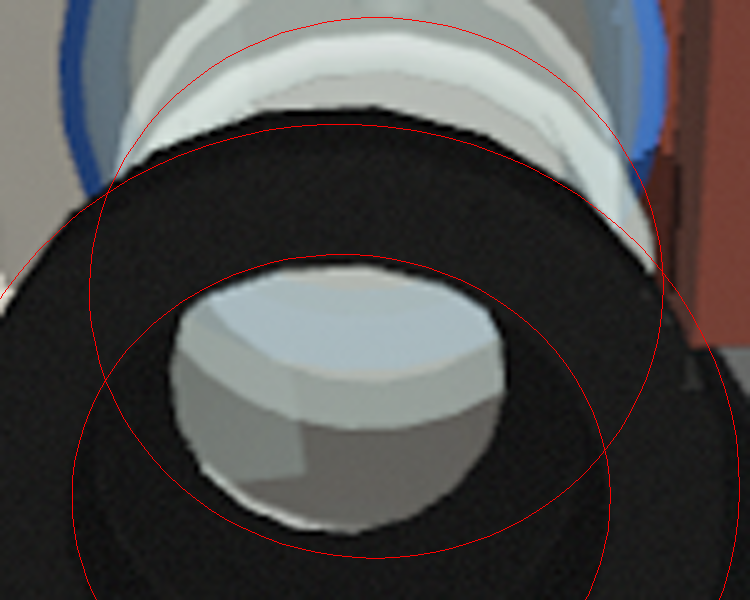

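The rim sits about 1.5 mm further in +x than predicted, and the cone is slightly to −x in the grip. I'll aim TCP x at 0.644.

Emit:
apply_moves(
  commands=[
    [0, 0.005, 0.002, -0.005, 0, 0.004],
    [0, 0.001, 0, 0, 0, 0],
    [0.008, 0, 0, 0, 0, 0],
    [0.008, 0, 0, 0, 0, 0],
    [0, 0, 0, 0, 0, 0],
    [0, 0, 0, 0, 0, 0],
  ],
)

```text
clock: 8.18
tool_pos: [0.6469, 0.2366, 0.1497]
tool_rot: [[0.004, 0.001, 1.0], [0.002, 1.0, -0.001], [-1.0, 0.002, 0.004]]
wrist_force: [-0.8, 0.1, -0.0]
finger_gap: 0.771
```

```bash
python3 -c "
from h import *
go((.644,.2345,.134))"
```

```text
t 8.18 pos [0.6469 0.2366 0.1497] gap 0.771 F [-0.8  0.1 -0. ]
rot [-0.001  0.004 -0.002]
to (0.644, 0.2345, 0.134) tool shift [ 0.0157 -0.0021 -0.0029]
```

Emit:
apply_moves(
  commands=[
    [0.003, -0.002, -0.002, -0.001, 0.004, -0.002],
    [0.004, 0, 0, 0, 0, 0],
    [0.004, 0, 0, 0, 0, 0],
    [0.002, 0, 0, 0, 0, 0],
    [0, 0, 0, 0, 0, 0],
    [0, 0, 0, 0, 0, 0],
  ],
)

```text
clock: 8.68
tool_pos: [0.6443, 0.2344, 0.1349]
tool_rot: [[-0.001, -0.0, 1.0], [-0.0, 1.0, 0.0], [-1.0, -0.0, -0.001]]
wrist_force: [0.3, -0.0, -0.6]
finger_gap: 0.776
```

```bash
python3 -c "
from h import *
go((.644,.2345,.134))"
```

```text
t 8.68 pos [0.6443 0.2344 0.1349] gap 0.776 F [ 0.3 -0.  -0.6]
rot [ 0.    -0.001  0.   ]
to (0.644, 0.2345, 0.134) tool shift [ 0.0009  0.0001 -0.0003]
```

Emit:
apply_moves(
  commands=[
    [0.002, 0, 0, 0, 0, 0],
    [0.002, 0, 0, 0, 0, 0],
    [0, 0, 0, 0, 0, 0],
    [0, 0, 0, 0, 0, 0],
  ],
)

```text
clock: 9.02
tool_pos: [0.6441, 0.2347, 0.1323]
tool_rot: [[0.0, -0.001, 1.0], [0.001, 1.0, 0.001], [-1.0, 0.001, 0.0]]
wrist_force: [-0.2, 0.0, -0.3]
finger_gap: 0.769
```

Emit:
apply_moves(
  commands=[
    [0, 0, 0, 0, 0, 0],
    [0, 0, 0, 0, 0, 0],
    [0, 0, 0, 0, 0, 0],
    [0, 0, 0, 0, 0, 0],
    [0, 0, 0, 0, 0, 0],
    [0, 0, 0, 0, 0, 0],
  ],
  fingers=1.0,
)

```text
clock: 9.52
tool_pos: [0.6449, 0.2347, 0.1324]
tool_rot: [[0.002, -0.0, 1.0], [0.001, 1.0, 0.0], [-1.0, 0.001, 0.002]]
wrist_force: [0.2, 0.1, -0.3]
finger_gap: 0.996
```

Emit:
apply_moves(
  commands=[
    [-0.015, 0, 0, 0, 0, 0],
    [-0.03, 0, 0, 0, 0, 0],
    [-0.03, 0, 0, 0, 0, 0],
    [-0.03, 0, 0, 0, 0, 0],
    [-0.01, 0, 0, 0, 0, 0],
    [0, 0, 0, 0, 0, 0],
    [0, 0, 0, 0, 0, 0],
  ],
)

```text
clock: 10.1
tool_pos: [0.6436, 0.2341, 0.2496]
tool_rot: [[-0.002, -0.0, 1.0], [-0.001, 1.0, 0.0], [-1.0, -0.001, -0.002]]
wrist_force: [-0.5, 0.3, 0.0]
finger_gap: 0.998
```

```bash
python3 -c "
from h import *
go((.45,-.206,.22))
P=(.642,.2345)
c=wshot('w4',[(*P,.146,.034),(*P,.146,.023),(*P,.115,.020)])
darkfit(c,*P,.14)
"
```

```text
t 10.1 pos [0.6436 0.2341 0.2496] gap 0.998 F [-0.5  0.3  0. ]
rot [ 0.    -0.002  0.001]
to (0.45, -0.206, 0.22) tool shift [ 0.0296 -0.4401 -0.1936]
dark (206, 149, 120, 99) [267.8 206. ] [106.5 108.5] pos [0.657  0.2359 0.14  ]
```

View pics/w4.png

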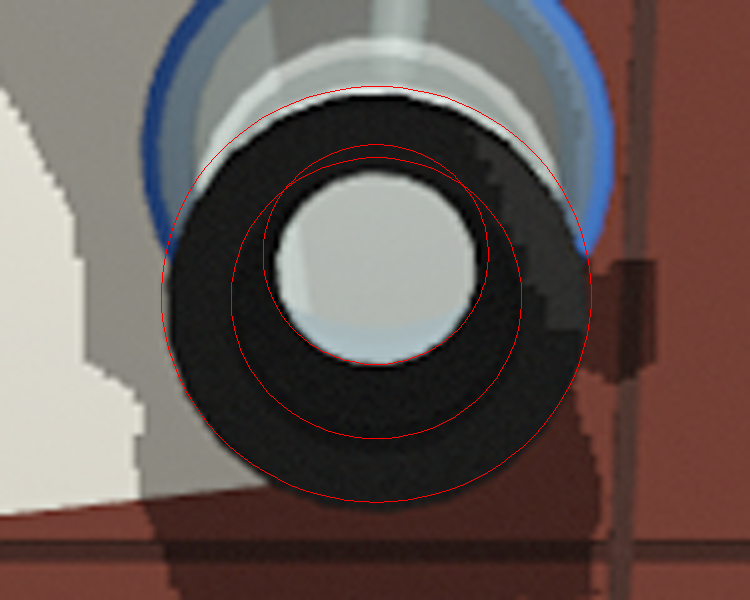

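The large cone sits level in the neck, concentric with the mouth and about 1 mm to +x. On to the middle cone.

Emit:
apply_moves(
  commands=[
    [0, -0.02, -0.009, 0, 0, 0],
    [0, -0.034, -0.015, 0, 0, 0],
    [0, -0.034, -0.015, 0, 0, 0],
    [0.01, -0.034, -0.015, 0, 0, 0],
    [0.01, -0.034, -0.015, 0, 0, 0],
    [0.01, -0.034, -0.015, 0, 0, 0],
    [0.01, -0.034, -0.015, 0, 0, 0],
    [0.01, -0.034, -0.015, 0, 0, 0],
    [0.01, -0.034, -0.015, 0, 0, 0],
    [0.01, -0.034, -0.015, 0, 0, 0],
    [0.01, -0.034, -0.015, 0, 0, 0],
    [0.01, -0.034, -0.015, 0, 0, 0],
    [0.01, -0.03, -0.013, 0, 0, 0],
    [0, -0.014, -0.006, 0, 0, 0],
    [0, 0, 0, 0, 0, 0],
    [0, 0, 0, 0, 0, 0],
  ],
  fingers=0.8,
)

```text
clock: 11.48
tool_pos: [0.4268, -0.218, 0.1185]
tool_rot: [[-0.036, -0.004, 0.999], [0.004, 1.0, 0.004], [-0.999, 0.004, -0.036]]
wrist_force: [0.1, 0.1, -0.7]
finger_gap: 0.802
```

```bash
python3 -c "
from h import *
P=(.449,-.206)
c=ctrl.capture('wrist')
e=darkfit(c,*P,.023)
print(proj(c,(*P,.023)));go((.449,-.206,.06))
"
```

```text
dark (242, 188, 72, 72) [277.6 224. ] [70.8 71.4] pos [ 0.447  -0.2081  0.023 ]
(np.float64(280.2243740388114), np.float64(226.4288520693458))
t 11.53 pos [ 0.427  -0.2176  0.1186] gap 0.798 F [-0.5  0.4  0. ]
rot [ 0.005 -0.036 -0.004]
to (0.449, -0.206, 0.06) tool shift [0.0586 0.0116 0.022 ]
```

Emit:
apply_moves(
  commands=[
    [0, 0.006, 0.012, 0.005, -0.036, -0.004],
    [0.015, 0.004, 0.006, 0, 0, 0],
    [0.015, 0, 0.002, 0, 0, 0],
    [0.01, 0, 0, 0, 0, 0],
    [0, 0, 0, 0, 0, 0],
    [0, 0, 0, 0, 0, 0],
  ],
)

```text
clock: 12.03
tool_pos: [0.4502, -0.2011, 0.0761]
tool_rot: [[0.002, -0.008, 1.0], [0.001, 1.0, 0.008], [-1.0, 0.001, 0.002]]
wrist_force: [-0.4, -0.2, 0.5]
finger_gap: 0.804
```

```bash
python3 -c "
from h import *
P=(.4475,-.2075)
c=ctrl.capture('wrist')
e=darkfit(c,*P,.023,r=80)
go((*P,.04))
"
```

```text
dark (209, 163, 91, 90) [254.1 208.1] [88.5 89. ] pos [ 0.447  -0.2084  0.023 ]
t 12.08 pos [ 0.45   -0.2011  0.0761] gap 0.796 F [0.5 0.8 0.3]
rot [ 0.008  0.002 -0.002]
to (0.4475, -0.2075, 0.04) tool shift [ 0.0361 -0.0064 -0.0025]
```

Emit:
apply_moves(
  commands=[
    [0.006, -0.006, -0.002, 0.008, 0.002, -0.002],
    [0.01, -0.001, 0, 0, 0, 0],
    [0.01, 0, 0, 0, 0, 0],
    [0.008, 0, 0, 0, 0, 0],
    [0, 0, 0, 0, 0, 0],
    [0, 0, 0, 0, 0, 0],
  ],
)

```text
clock: 12.58
tool_pos: [0.4487, -0.2093, 0.0401]
tool_rot: [[0.002, 0.001, 1.0], [-0.002, 1.0, -0.001], [-1.0, -0.002, 0.002]]
wrist_force: [-0.7, 0.3, -0.2]
finger_gap: 0.797
```

```bash
python3 -c "
from h import *
go((.4475,-.208,.012))"
```

```text
t 12.58 pos [ 0.4487 -0.2093  0.0401] gap 0.797 F [-0.7  0.3 -0.2]
rot [-0.001  0.002  0.002]
to (0.4475, -0.208, 0.012) tool shift [ 0.0281  0.0013 -0.0012]
```

Emit:
apply_moves(
  commands=[
    [0.008, 0.001, -0.001, 0, 0.002, 0],
    [0.008, 0, 0, 0, 0, 0],
    [0.008, 0, 0, 0, 0, 0],
    [0.002, 0, 0, 0, 0, 0],
    [0, 0, 0, 0, 0, 0],
  ],
)

```text
clock: 13.0
tool_pos: [0.4475, -0.2083, 0.0114]
tool_rot: [[-0.0, 0.001, 1.0], [-0.002, 1.0, -0.001], [-1.0, -0.002, -0.0]]
wrist_force: [0.3, -0.1, 0.1]
finger_gap: 0.798
```

Emit:
apply_moves(
  commands=[
    [0.002, 0, 0, 0, 0, 0],
    [0.002, 0, 0, 0, 0, 0],
    [0, 0, 0, 0, 0, 0],
  ],
)

```text
clock: 13.25
tool_pos: [0.4475, -0.2083, 0.0069]
tool_rot: [[-0.001, 0.001, 1.0], [-0.001, 1.0, -0.001], [-1.0, -0.001, -0.001]]
wrist_force: [0.2, 0.0, -1.2]
finger_gap: 0.801
```

Emit:
apply_moves(
  commands=[
    [0.002, 0, 0, 0, 0, 0],
    [0.002, 0, 0, 0, 0, 0],
  ],
)

```text
clock: 13.42
tool_pos: [0.4481, -0.2085, 0.0033]
tool_rot: [[0.001, 0.001, 1.0], [-0.002, 1.0, -0.001], [-1.0, -0.002, 0.001]]
wrist_force: [-0.3, -0.1, 0.6]
finger_gap: 0.802
```

No contact down to TCP z 0.003, so at this opening the tips are roughly level with the TCP. I'll grip the collar with the TCP near z 0.020, which keeps the tips above the collar's underside.

Emit:
apply_moves(
  commands=[
    [-0.006, 0, 0, 0, 0, 0],
    [-0.006, 0, 0, 0, 0, 0],
    [-0.003, 0, 0, 0, 0, 0],
    [0, 0, 0, 0, 0, 0],
    [0, 0, 0, 0, 0, 0],
  ],
)

```text
clock: 13.83
tool_pos: [0.4485, -0.2087, 0.0205]
tool_rot: [[0.002, 0.001, 1.0], [-0.003, 1.0, -0.001], [-1.0, -0.003, 0.002]]
wrist_force: [-0.4, 0.2, -0.1]
finger_gap: 0.799
```

Emit:
apply_moves(
  commands=[
    [0, 0, 0, 0, 0, 0],
    [0, 0, 0, 0, 0, 0],
    [0, 0, 0, 0, 0, 0],
    [0, 0, 0, 0, 0, 0],
    [0, 0, 0, 0, 0, 0],
    [0, 0, 0, 0, 0, 0],
    [0, 0, 0, 0, 0, 0],
  ],
  fingers=0.4,
)

```text
clock: 14.42
tool_pos: [0.4491, -0.2089, 0.0217]
tool_rot: [[0.004, 0.001, 1.0], [-0.003, 1.0, -0.001], [-1.0, -0.003, 0.004]]
wrist_force: [-0.2, -0.0, 2.0]
finger_gap: 0.636
```

Emit:
apply_moves(
  commands=[
    [-0.02, 0, 0, 0, 0, 0],
    [-0.03, 0, 0, 0, 0, 0],
    [-0.03, 0, 0, 0, 0, 0],
    [-0.03, 0, 0, 0, 0, 0],
    [-0.02, 0, 0, 0, 0, 0],
    [0, 0, 0, 0, 0, 0],
  ],
)

```text
clock: 14.92
tool_pos: [0.4456, -0.2071, 0.1532]
tool_rot: [[-0.005, 0.001, 1.0], [0.001, 1.0, -0.001], [-1.0, 0.001, -0.005]]
wrist_force: [0.8, 0.6, 0.6]
finger_gap: 0.631
```

```bash
python3 -c "
from h import *
go((.643,.2345,.23))
p=ctrl.sense()['tool_pos']
c=wshot('w5',[(p[0],p[1],p[2]+.011,.028),(p[0],p[1],p[2]+.011,.018),(p[0],p[1],p[2]-.02,.015)])
"
```

```text
t 14.92 pos [ 0.4456 -0.2071  0.1532] gap 0.631 F [0.8 0.6 0.6]
rot [-0.001 -0.005 -0.001]
to (0.643, 0.2345, 0.23) tool shift [-0.0768  0.4416  0.1974]
```

View pics/w5.png

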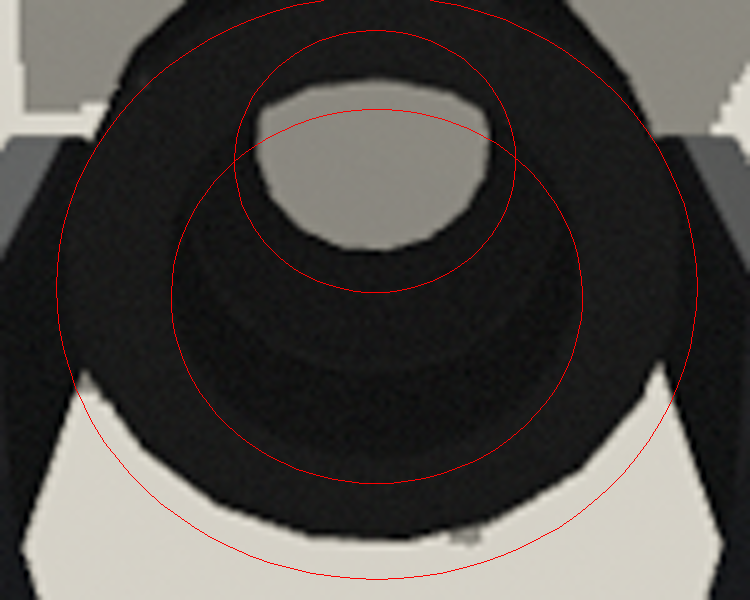

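The middle cone is held level, about 2 mm to −x of the TCP, the same offset as the large one had. I'll carry it to the flask.

Emit:
apply_moves(
  commands=[
    [-0.02, 0.01, 0.005, 0, 0, 0],
    [-0.02, 0.03, 0.014, 0, 0, 0],
    [-0.02, 0.032, 0.014, 0, 0, 0],
    [-0.012, 0.034, 0.015, 0, 0, 0],
    [-0.005, 0.034, 0.015, 0, 0, 0],
    [0, 0.034, 0.015, 0, 0, 0],
    [0, 0.034, 0.015, 0, 0, 0],
    [0, 0.034, 0.015, 0, 0, 0],
    [0, 0.034, 0.015, 0, 0, 0],
    [0, 0.034, 0.015, 0, 0, 0],
    [0, 0.034, 0.015, 0, 0, 0],
    [0, 0.034, 0.015, 0, 0, 0],
    [0, 0.032, 0.014, 0, 0, 0],
    [0, 0.022, 0.01, 0, 0, 0],
    [0, 0.01, 0.005, 0, 0, 0],
    [0, 0, 0, 0, 0, 0],
    [0, 0, 0, 0, 0, 0],
  ],
)

```text
clock: 16.38
tool_pos: [0.6465, 0.2564, 0.1946]
tool_rot: [[-0.044, 0.005, 0.999], [-0.004, 1.0, -0.006], [-0.999, -0.004, -0.044]]
wrist_force: [-1.1, 0.3, -1.1]
finger_gap: 0.63
```

```bash
python3 -c "
from h import *
go((.645,.2345,.18))"
```

```text
t 16.38 pos [0.6465 0.2564 0.1946] gap 0.63 F [-1.1  0.3 -1.1]
rot [-0.006 -0.044  0.004]
to (0.645, 0.2345, 0.18) tool shift [ 0.0146 -0.0219 -0.0015]
```

Emit:
apply_moves(
  commands=[
    [-0.005, -0.012, 0, -0.006, -0.044, 0.004],
    [0, -0.008, -0.001, 0, 0, 0],
    [0, -0.002, 0, 0, 0, 0],
    [0, 0, 0, 0, 0, 0],
    [0, 0, 0, 0, 0, 0],
  ],
)

```text
clock: 16.8
tool_pos: [0.6429, 0.2294, 0.1944]
tool_rot: [[-0.009, 0.003, 1.0], [-0.004, 1.0, -0.003], [-1.0, -0.004, -0.009]]
wrist_force: [-0.5, -0.6, 0.5]
finger_gap: 0.634
```

```bash
python3 -c "
from h import *
go((.645,.2345,.17),(.645,.2345,.152))"
```

```text
t 16.8 pos [0.6429 0.2294 0.1944] gap 0.634 F [-0.5 -0.6  0.5]
rot [-0.003 -0.009  0.004]
to (0.645, 0.2345, 0.17) tool shift [0.0244 0.0051 0.0021]
to (0.645, 0.2345, 0.152) tool shift [0.018 0.    0.   ]
```

Emit:
apply_moves(
  commands=[
    [0.004, 0.003, 0.002, -0.003, -0.009, 0.004],
    [0.008, 0.002, 0, 0, 0, 0],
    [0.008, 0, 0, 0, 0, 0],
    [0.003, 0, 0, 0, 0, 0],
    [0, 0, 0, 0, 0, 0],
    [0, 0, 0, 0, 0, 0],
  ],
)

```text
clock: 17.3
tool_pos: [0.6453, 0.2346, 0.1685]
tool_rot: [[-0.0, 0.001, 1.0], [0.001, 1.0, -0.001], [-1.0, 0.001, -0.0]]
wrist_force: [-0.1, -0.2, -0.9]
finger_gap: 0.635
```

```bash
python3 -c "
from h import *
go((.645,.2345,.17),(.645,.2345,.152))"
```

```text
t 17.3 pos [0.6453 0.2346 0.1685] gap 0.635 F [-0.1 -0.2 -0.9]
rot [-0.001 -0.    -0.001]
to (0.645, 0.2345, 0.17) tool shift [-0.0015 -0.0001 -0.0003]
to (0.645, 0.2345, 0.152) tool shift [0.018 0.    0.   ]
```

Aligned. I'll lower it slowly to contact.

Emit:
apply_moves(
  commands=[
    [0.004, 0, 0, 0, 0, 0],
    [0.004, 0, 0, 0, 0, 0],
    [0.003, 0, 0, 0, 0, 0],
    [0.002, 0, 0, 0, 0, 0],
    [0, 0, 0, 0, 0, 0],
  ],
)

```text
clock: 17.72
tool_pos: [0.6453, 0.235, 0.1539]
tool_rot: [[-0.0, 0.0, 1.0], [0.001, 1.0, -0.0], [-1.0, 0.001, -0.0]]
wrist_force: [0.4, 0.2, -0.8]
finger_gap: 0.632
```

Emit:
apply_moves(
  commands=[
    [0.0015, 0, 0, 0, 0, 0],
    [0.0015, 0, 0, 0, 0, 0],
    [0, 0, 0, 0, 0, 0],
  ],
)

```text
clock: 17.97
tool_pos: [0.6455, 0.2351, 0.1535]
tool_rot: [[0.002, 0.0, 1.0], [0.002, 1.0, -0.0], [-1.0, 0.002, 0.002]]
wrist_force: [-0.2, 1.1, -0.5]
finger_gap: 0.631
```

Emit:
apply_moves(
  commands=[
    [0, 0, 0, 0, 0, 0],
    [0, 0, 0, 0, 0, 0],
    [0, 0, 0, 0, 0, 0],
    [0, 0, 0, 0, 0, 0],
    [0, 0, 0, 0, 0, 0],
  ],
  fingers=0.9,
)

```text
clock: 18.38
tool_pos: [0.6459, 0.2352, 0.154]
tool_rot: [[0.004, 0.0, 1.0], [0.002, 1.0, -0.0], [-1.0, 0.002, 0.004]]
wrist_force: [-0.4, -0.5, 0.4]
finger_gap: 0.898
```

Emit:
apply_moves(
  commands=[
    [-0.01, 0, 0, 0, 0, 0],
    [-0.03, 0, 0, 0, 0, 0],
    [-0.03, 0, 0, 0, 0, 0],
    [-0.03, 0, 0, 0, 0, 0],
    [-0.01, 0, 0, 0, 0, 0],
    [0, 0, 0, 0, 0, 0],
    [0, 0, 0, 0, 0, 0],
  ],
)

```text
clock: 18.97
tool_pos: [0.6442, 0.2344, 0.2696]
tool_rot: [[0.0, 0.0, 1.0], [0.001, 1.0, -0.0], [-1.0, 0.001, 0.0]]
wrist_force: [-0.6, -0.0, -0.5]
finger_gap: 0.903
```

```bash
python3 -c "
from h import *
go((.624,.085,.2))
P=(.643,.2345)
c=wshot('w6',[(*P,.162,.028),(*P,.162,.018),(*P,.146,.034),(*P,.131,.015)])
"
```

```text
t 18.97 pos [0.6442 0.2344 0.2696] gap 0.903 F [-0.6 -0.  -0.5]
rot [-0.     0.    -0.001]
to (0.624, 0.085, 0.2) tool shift [ 0.0696 -0.1494 -0.0202]
```

View pics/w6.png

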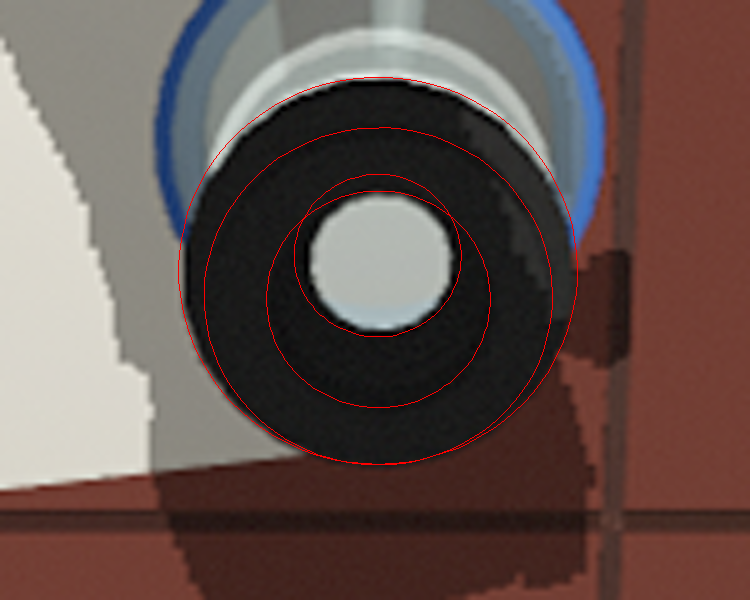

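The middle cone is seated concentric and level. Next is the small cone.

Emit:
apply_moves(
  commands=[
    [0, -0.02, -0.003, 0, 0, 0],
    [0, -0.03, -0.004, 0, 0, 0],
    [0, -0.035, -0.005, 0, 0, 0],
    [0.02, -0.03, -0.005, 0, 0, 0],
    [0.03, -0.02, -0.003, 0, 0, 0],
    [0.03, -0.012, -0.002, 0, 0, 0],
    [0.03, -0.005, 0, 0, 0, 0],
    [0.02, 0, 0, 0, 0, 0],
    [0.01, 0, 0, 0, 0, 0],
    [0, 0, 0, 0, 0, 0],
    [0, 0, 0, 0, 0, 0],
  ],
  fingers=0.72,
)

```text
clock: 19.93
tool_pos: [0.6115, 0.0745, 0.108]
tool_rot: [[-0.019, -0.0, 1.0], [-0.002, 1.0, 0.0], [-1.0, -0.002, -0.019]]
wrist_force: [0.2, -0.6, 0.1]
finger_gap: 0.72
```

```bash
python3 -c "
from h import *
P=(.624,.085)
c=ctrl.capture('wrist')
e=darkfit(c,*P,.023,r=50)
go((*P,.06))
"
```

```text
dark (250, 185, 61, 62) [279.8 215.4] [58.9 60.5] pos [0.6229 0.085  0.023 ]
t 19.98 pos [0.6116 0.0747 0.108 ] gap 0.725 F [-0.7 -1.  -0.7]
rot [ 0.001 -0.019  0.002]
to (0.624, 0.085, 0.06) tool shift [0.048  0.0103 0.0124]
```

Emit:
apply_moves(
  commands=[
    [0.005, 0.006, 0.008, 0, -0.019, 0.002],
    [0.012, 0.004, 0.004, 0, 0, 0],
    [0.015, 0, 0, 0, 0, 0],
    [0.012, 0, 0, 0, 0, 0],
    [0, 0, 0, 0, 0, 0],
    [0, 0, 0, 0, 0, 0],
  ],
)

```text
clock: 20.48
tool_pos: [0.6271, 0.0872, 0.0657]
tool_rot: [[0.007, -0.003, 1.0], [0.001, 1.0, 0.003], [-1.0, 0.001, 0.007]]
wrist_force: [-0.4, -0.3, -0.7]
finger_gap: 0.72
```

```bash
python3 -c "
from h import *
P=(.6245,.085)
c=ctrl.capture('wrist')
e=darkfit(c,*P,.023,r=70)
go((*P,.0215))
"
```

```text
dark (225, 174, 75, 76) [261.6 211.7] [73.5 75. ] pos [0.6229 0.0847 0.023 ]
t 20.53 pos [0.627  0.0872 0.0657] gap 0.719 F [-0.4 -0.1 -0.8]
rot [ 0.003  0.006 -0.001]
to (0.6245, 0.085, 0.0215) tool shift [ 0.0442 -0.0022 -0.0025]
```

Emit:
apply_moves(
  commands=[
    [0.005, -0.002, -0.002, 0.003, 0.006, 0],
    [0.012, 0, 0, 0, 0, 0],
    [0.012, 0, 0, 0, 0, 0],
    [0.006, 0, 0, 0, 0, 0],
    [0.003, 0, 0, 0, 0, 0],
    [0, 0, 0, 0, 0, 0],
    [0, 0, 0, 0, 0, 0],
  ],
)

```text
clock: 21.12
tool_pos: [0.6259, 0.0852, 0.0255]
tool_rot: [[0.002, 0.0, 1.0], [0.001, 1.0, -0.0], [-1.0, 0.001, 0.002]]
wrist_force: [0.6, 0.5, -0.3]
finger_gap: 0.715
```

```bash
python3 -c "
from h import *
go((.6245,.085,.0205))"
```

```text
t 21.12 pos [0.6259 0.0852 0.0255] gap 0.715 F [ 0.6  0.5 -0.3]
rot [-0.     0.002 -0.001]
to (0.6245, 0.085, 0.0205) tool shift [ 0.005  -0.0002 -0.0014]
```

Emit:
apply_moves(
  commands=[
    [0.003, 0, -0.001, 0, 0.002, 0],
    [0.002, 0, 0, 0, 0, 0],
    [0, 0, 0, 0, 0, 0],
  ],
)

```text
clock: 21.37
tool_pos: [0.6252, 0.0852, 0.0206]
tool_rot: [[0.001, 0.001, 1.0], [0.001, 1.0, -0.001], [-1.0, 0.001, 0.001]]
wrist_force: [-0.2, -0.5, -0.6]
finger_gap: 0.716
```

Emit:
apply_moves(
  commands=[
    [0, 0, 0, 0, 0, 0],
    [0, 0, 0, 0, 0, 0],
    [0, 0, 0, 0, 0, 0],
    [0, 0, 0, 0, 0, 0],
    [0, 0, 0, 0, 0, 0],
    [0, 0, 0, 0, 0, 0],
    [0, 0, 0, 0, 0, 0],
  ],
  fingers=0.3,
)

```text
clock: 21.95
tool_pos: [0.6262, 0.0854, 0.0223]
tool_rot: [[0.003, 0.0, 1.0], [0.002, 1.0, -0.0], [-1.0, 0.002, 0.003]]
wrist_force: [-1.3, 0.0, -0.8]
finger_gap: 0.487
```

Emit:
apply_moves(
  commands=[
    [-0.015, 0, 0, 0, 0, 0],
    [-0.035, 0, 0, 0, 0, 0],
    [-0.035, 0, 0, 0, 0, 0],
    [-0.035, 0, 0, 0, 0, 0],
    [-0.035, 0, 0, 0, 0, 0],
    [-0.03, 0.01, 0, 0, 0, 0],
    [-0.02, 0.02, 0.003, 0, 0, 0],
    [0, 0.025, 0.003, 0, 0, 0],
    [0, 0.03, 0.004, 0, 0, 0],
    [0, 0.025, 0.003, 0, 0, 0],
    [0, 0.02, 0.002, 0, 0, 0],
    [0, 0.01, 0.002, 0, 0, 0],
    [0, 0.003, 0, 0, 0, 0],
    [0, 0, 0, 0, 0, 0],
    [0, 0, 0, 0, 0, 0],
  ],
)

```text
clock: 23.2
tool_pos: [0.6414, 0.2317, 0.2354]
tool_rot: [[-0.001, 0.004, 1.0], [0.001, 1.0, -0.004], [-1.0, 0.001, -0.001]]
wrist_force: [0.1, -0.0, -0.0]
finger_gap: 0.486
```

```bash
python3 -c "
from h import *
go((.645,.2347,.19),(.645,.2347,.169))
p=ctrl.sense()['tool_pos']-[.002,0,0]
c=wshot('w7',[(p[0],p[1],p[2]+.010,.022),(p[0],p[1],p[2]+.010,.014),(p[0],p[1],p[2]-.021,.011),(.643,.2347,.162,.028)])
"
```

```text
t 23.2 pos [0.6414 0.2317 0.2354] gap 0.486 F [ 0.1 -0.  -0. ]
rot [-0.004 -0.001 -0.001]
to (0.645, 0.2347, 0.19) tool shift [0.0454 0.003  0.0036]
to (0.645, 0.2347, 0.169) tool shift [0.021 0.    0.   ]
```

View pics/w7.png

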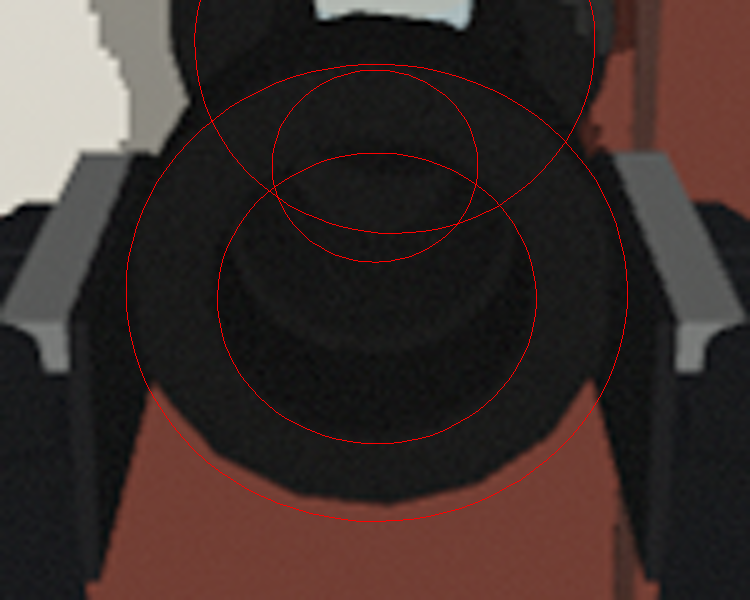

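The small cone is held level, about 2.5 mm to −x of the TCP. Target TCP is (0.646, 0.2347).

Emit:
apply_moves(
  commands=[
    [0.008, 0.003, 0.004, -0.004, 0, 0],
    [0.012, 0, 0.001, 0, 0, 0],
    [0.012, 0, 0, 0, 0, 0],
    [0.004, 0, 0, 0, 0, 0],
    [0, 0, 0, 0, 0, 0],
    [0, 0, 0, 0, 0, 0],
  ],
)

```text
clock: 23.75
tool_pos: [0.6476, 0.2288, 0.1969]
tool_rot: [[-0.001, 0.007, 1.0], [-0.0, 1.0, -0.007], [-1.0, -0.0, -0.001]]
wrist_force: [0.1, -1.3, -0.7]
finger_gap: 0.484
```

```bash
python3 -c "
from h import *
go((.646,.2347,.190),(.646,.2347,.169))"
```

```text
t 23.75 pos [0.6476 0.2288 0.1969] gap 0.484 F [ 0.1 -1.3 -0.7]
rot [-0.007 -0.001  0.   ]
to (0.646, 0.2347, 0.19) tool shift [ 0.0069  0.0059 -0.0016]
to (0.646, 0.2347, 0.169) tool shift [0.021 0.    0.   ]
```

Emit:
apply_moves(
  commands=[
    [0.002, 0.005, -0.001, -0.007, 0, 0],
    [0.003, 0.001, 0, 0, 0, 0],
    [0.002, 0, 0, 0, 0, 0],
    [0, 0, 0, 0, 0, 0],
    [0, 0, 0, 0, 0, 0],
  ],
)

```text
clock: 24.17
tool_pos: [0.6473, 0.2351, 0.1911]
tool_rot: [[0.001, -0.0, 1.0], [0.001, 1.0, 0.0], [-1.0, 0.001, 0.001]]
wrist_force: [0.1, 0.3, 0.1]
finger_gap: 0.491
```

```bash
python3 -c "
from h import *
go((.646,.2347,.190),(.646,.2347,.169))"
```

```text
t 24.17 pos [0.6473 0.2351 0.1911] gap 0.491 F [0.1 0.3 0.1]
rot [ 0.     0.001 -0.001]
to (0.646, 0.2347, 0.19) tool shift [ 0.0011 -0.0004 -0.0013]
to (0.646, 0.2347, 0.169) tool shift [0.021 0.    0.   ]
```

Emit:
apply_moves(
  commands=[
    [0.004, 0, -0.001, 0, 0, 0],
    [0.005, 0, 0, 0, 0, 0],
    [0.005, 0, 0, 0, 0, 0],
    [0.004, 0, 0, 0, 0, 0],
    [0.001, 0, 0, 0, 0, 0],
    [0, 0, 0, 0, 0, 0],
  ],
)

```text
clock: 24.67
tool_pos: [0.6462, 0.2354, 0.1703]
tool_rot: [[0.001, -0.001, 1.0], [0.001, 1.0, 0.001], [-1.0, 0.001, 0.001]]
wrist_force: [-0.1, 0.4, -0.6]
finger_gap: 0.489
```

Emit:
apply_moves(
  commands=[
    [0.0015, 0, 0, 0, 0, 0],
    [0.0015, 0, 0, 0, 0, 0],
    [0.001, 0, 0, 0, 0, 0],
  ],
)

```text
clock: 24.92
tool_pos: [0.6462, 0.2353, 0.1685]
tool_rot: [[0.003, -0.001, 1.0], [0.002, 1.0, 0.001], [-1.0, 0.002, 0.003]]
wrist_force: [-2.1, -0.3, 4.1]
finger_gap: 0.487
```

Contact came at the expected height (0.1685). Release, retreat, and check with the wrist and scene cameras.

Emit:
apply_moves(
  commands=[
    [0, 0, 0, 0, 0, 0],
    [0, 0, 0, 0, 0, 0],
    [0, 0, 0, 0, 0, 0],
    [0, 0, 0, 0, 0, 0],
    [0, 0, 0, 0, 0, 0],
  ],
  fingers=0.75,
)

```text
clock: 25.33
tool_pos: [0.6466, 0.2354, 0.1688]
tool_rot: [[0.005, -0.001, 1.0], [0.002, 1.0, 0.001], [-1.0, 0.002, 0.005]]
wrist_force: [-0.3, 0.6, -0.3]
finger_gap: 0.748
```

Emit:
apply_moves(
  commands=[
    [-0.01, 0, 0, 0, 0, 0],
    [-0.03, 0, 0, 0, 0, 0],
    [-0.03, 0, 0, 0, 0, 0],
    [-0.03, 0, 0, 0, 0, 0],
    [-0.01, 0, 0, 0, 0, 0],
    [0, 0, 0, 0, 0, 0],
    [0, 0, 0, 0, 0, 0],
  ],
)

```text
clock: 25.92
tool_pos: [0.6448, 0.2347, 0.2844]
tool_rot: [[0.002, -0.001, 1.0], [0.001, 1.0, 0.001], [-1.0, 0.001, 0.002]]
wrist_force: [-0.1, 1.0, -0.4]
finger_gap: 0.749
```

```bash
python3 -c "
from h import *
go((.446,-.008,.2))
P=(.6435,.235)
c=wshot('w8',[(*P,.178,.022),(*P,.178,.014),(*P,.162,.028),(*P,.146,.034),(*P,.147,.011)])
w=cv2.imread('pics/w8.png')
s=ctrl.capture('scene');u,v=[int(t) for t in proj(s,(*P,.14))]
im=s['frame'];b=np.array([u-40,v-45])
k=cv2.resize(im[b[1]:b[1]+90,b[0]:b[0]+80],None,fx=6,fy=6,interpolation=cv2.INTER_CUBIC)
for z,r in((.178,.022),(.162,.022),(.162,.028),(.146,.028),(.146,.034),(.13,.034)): ring(s,k,*P,z,r,(0,0,255),6,b)
a=np.zeros((540,800,3),np.uint8);a[:320,:400]=cv2.resize(w,(400,320));a[:480,400:]=cv2.resize(k,(480,540))[:480,40:440];cv2.imwrite('pics/w8b.png',a)
"
```

```text
t 25.92 pos [0.6448 0.2347 0.2844] gap 0.749 F [-0.1  1.  -0.4]
rot [ 0.001  0.002 -0.001]
to (0.446, -0.008, 0.2) tool shift [ 0.0844 -0.2427 -0.1988]
```

View pics/w8b.png

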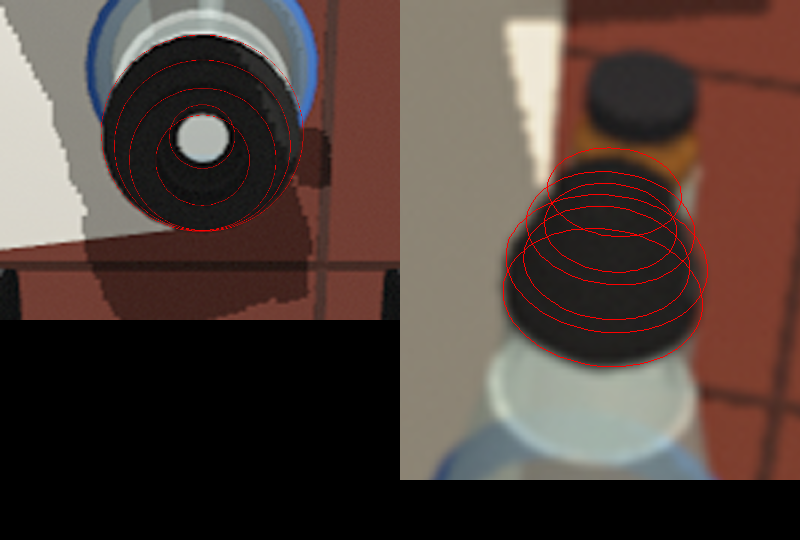

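The three cones match the stacked model in both views, collar on collar. Next is the white crucible; the yellow look-alike stays.

Emit:
apply_moves(
  commands=[
    [0, -0.012, -0.01, 0, 0, 0],
    [0, -0.022, -0.018, 0, 0, 0],
    [0, -0.026, -0.021, 0, 0, 0],
    [0.005, -0.026, -0.021, 0, 0, 0],
    [0.015, -0.026, -0.021, 0, 0, 0],
    [0.015, -0.026, -0.021, 0, 0, 0],
    [0.02, -0.026, -0.021, 0, 0, 0],
    [0.02, -0.024, -0.02, 0, 0, 0],
    [0.02, -0.022, -0.018, 0, 0, 0],
    [0.01, -0.015, -0.012, 0, 0, 0],
    [0, -0.006, -0.005, 0, 0, 0],
    [0, 0, 0, 0, 0, 0],
    [0, 0, 0, 0, 0, 0],
  ],
  fingers=0.63,
)

```text
clock: 27.1
tool_pos: [0.4358, -0.0053, 0.1538]
tool_rot: [[-0.029, -0.003, 1.0], [-0.003, 1.0, 0.003], [-1.0, -0.003, -0.029]]
wrist_force: [-0.1, -0.6, -0.3]
finger_gap: 0.628
```

```bash
python3 -c "
from h import *
P=(.444,-.008)
go((*P,.1))
c=wshot('w9',[(*P,.046,.020),(*P,.046,.017),(*P,0,.0095)])
print(proj(c,(*P,.046)),[(r['conf'],r['extent']) for r in ctrl.find_in(c,'crucible')])
"
```

```text
t 27.1 pos [ 0.4358 -0.0053  0.1538] gap 0.628 F [-0.1 -0.6 -0.3]
rot [ 0.003 -0.029  0.003]
to (0.444, -0.008, 0.1) tool shift [ 0.0538 -0.0027  0.0082]
(np.float64(262.681681927938), np.float64(204.04399559466188)) [(0.77, [322.5, 163.6, 376.9, 219.7]), (0.67, [238.9, 168.0, 287.1, 224.9])]
```

View pics/w9.png

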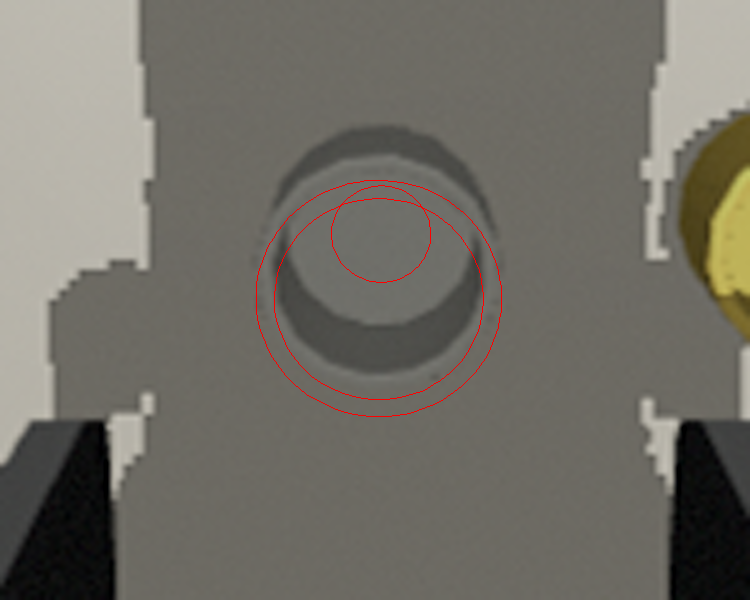

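The white crucible's inner rim is about 5 px above the prediction, which puts it at (0.440, −0.008). Yellow is clear to the right.

Emit:
apply_moves(
  commands=[
    [0.005, -0.003, 0.004, 0.003, -0.029, 0.003],
    [0.02, 0, 0.002, 0, 0, 0],
    [0.025, 0, 0, 0, 0, 0],
    [0.015, 0, 0, 0, 0, 0],
    [0, 0, 0, 0, 0, 0],
    [0, 0, 0, 0, 0, 0],
  ],
)

```text
clock: 27.7
tool_pos: [0.4533, -0.003, 0.0923]
tool_rot: [[0.015, -0.009, 1.0], [0.001, 1.0, 0.009], [-1.0, 0.001, 0.015]]
wrist_force: [-0.3, -0.9, 1.4]
finger_gap: 0.631
```

```bash
python3 -c "
from h import *
P=(.442,-.008)
go((*P,.07),(*P,.028))
c=wshot('w10',[(.44,-.008,.046,.020),(.44,-.008,.046,.017)])
im=cv2.cvtColor(c['frame'],cv2.COLOR_BGR2GRAY);print(proj(c,(.44,-.008,.046)),[(r['conf'],r['extent']) for r in ctrl.find_in(c,'crucible')])
"
```

```text
t 27.7 pos [ 0.4533 -0.003   0.0923] gap 0.631 F [-0.3 -0.9  1.4]
rot [ 0.009  0.015 -0.001]
to (0.442, -0.008, 0.07) tool shift [ 0.0223 -0.005  -0.0113]
to (0.442, -0.008, 0.028) tool shift [0.042 0.    0.   ]
(np.float64(257.6323086241505), np.float64(194.80100408695375)) [(0.93, [334.2, 147.2, 415.1, 222.0]), (0.87, [226.8, 151.8, 290.0, 226.6])]
```

Emit:
apply_moves(
  commands=[
    [0, -0.005, -0.01, 0.009, 0.015, 0],
    [0.008, 0, -0.002, 0, 0, 0],
    [0.008, 0, 0, 0, 0, 0],
    [0.004, 0, 0, 0, 0, 0],
    [0, 0, 0, 0, 0, 0],
    [0, 0, 0, 0, 0, 0],
  ],
)

```text
clock: 28.3
tool_pos: [0.4428, -0.0086, 0.0742]
tool_rot: [[0.005, 0.001, 1.0], [0.001, 1.0, -0.001], [-1.0, 0.001, 0.005]]
wrist_force: [1.2, 0.2, 0.1]
finger_gap: 0.627
```

```bash
python3 -c "
from h import *
P=(.442,-.008)
go((*P,.028))"
```

```text
t 28.3 pos [ 0.4428 -0.0086  0.0742] gap 0.627 F [1.2 0.2 0.1]
rot [-0.001  0.005 -0.001]
to (0.442, -0.008, 0.028) tool shift [ 0.0462  0.0006 -0.0008]
```

Emit:
apply_moves(
  commands=[
    [0.01, 0, -0.001, 0, 0.005, 0],
    [0.012, 0, 0, 0, 0, 0],
    [0.012, 0, 0, 0, 0, 0],
    [0.008, 0, 0, 0, 0, 0],
    [0, 0, 0, 0, 0, 0],
    [0, 0, 0, 0, 0, 0],
  ],
)

```text
clock: 28.8
tool_pos: [0.4419, -0.0086, 0.0289]
tool_rot: [[-0.001, 0.001, 1.0], [0.001, 1.0, -0.001], [-1.0, 0.001, -0.001]]
wrist_force: [1.1, -0.0, 1.0]
finger_gap: 0.631
```

```bash
python3 -c "
from h import *
P=(.442,-.008)
go((*P,.027))"
```

```text
t 28.8 pos [ 0.4419 -0.0086  0.0289] gap 0.631 F [ 1.1 -0.   1. ]
rot [-0.001 -0.001 -0.001]
to (0.442, -0.008, 0.027) tool shift [0.0019 0.0006 0.0001]
```

Emit:
apply_moves(
  commands=[
    [0, 0, 0, 0, 0, 0],
    [0, 0, 0, 0, 0, 0],
    [0, 0, 0, 0, 0, 0],
    [0, 0, 0, 0, 0, 0],
    [0, 0, 0, 0, 0, 0],
    [0, 0, 0, 0, 0, 0],
  ],
  fingers=0.25,
)

```text
clock: 29.3
tool_pos: [0.4432, -0.0087, 0.0308]
tool_rot: [[0.002, 0.001, 1.0], [0.001, 1.0, -0.001], [-1.0, 0.001, 0.002]]
wrist_force: [-0.3, -0.1, -1.2]
finger_gap: 0.443
```

Emit:
apply_moves(
  commands=[
    [-0.015, 0, 0, 0, 0, 0],
    [-0.03, 0, 0, 0, 0, 0],
    [-0.035, 0, 0, 0, 0, 0],
    [-0.035, 0.005, 0.004, 0, 0, 0],
    [-0.03, 0.014, 0.012, 0, 0, 0],
    [-0.03, 0.02, 0.017, 0, 0, 0],
    [-0.03, 0.022, 0.018, 0, 0, 0],
    [-0.02, 0.025, 0.021, 0, 0, 0],
    [-0.015, 0.026, 0.022, 0, 0, 0],
    [-0.005, 0.026, 0.022, 0, 0, 0],
    [-0.005, 0.026, 0.022, 0, 0, 0],
    [-0.005, 0.026, 0.022, 0, 0, 0],
    [0, 0.024, 0.02, 0, 0, 0],
    [0, 0.016, 0.014, 0, 0, 0],
    [0, 0.007, 0.006, 0, 0, 0],
    [0, 0, 0, 0, 0, 0],
    [0, 0, 0, 0, 0, 0],
  ],
)

```text
clock: 30.72
tool_pos: [0.6487, 0.2399, 0.2959]
tool_rot: [[0.002, 0.004, 1.0], [0.003, 1.0, -0.004], [-1.0, 0.003, 0.002]]
wrist_force: [-0.1, -0.2, -0.0]
finger_gap: 0.442
```

```bash
python3 -c "
from h import *
go((.6455,.2352,.215))"
```

```text
t 30.72 pos [0.6487 0.2399 0.2959] gap 0.442 F [-0.1 -0.2 -0. ]
rot [-0.004  0.002 -0.003]
to (0.6455, 0.2352, 0.215) tool shift [ 0.0809 -0.0047 -0.0032]
```

Emit:
apply_moves(
  commands=[
    [0.01, -0.004, -0.002, -0.004, 0.002, -0.003],
    [0.02, 0, 0, 0, 0, 0],
    [0.018, 0, 0, 0, 0, 0],
    [0.01, 0, 0, 0, 0, 0],
    [0, 0, 0, 0, 0, 0],
    [0, 0, 0, 0, 0, 0],
  ],
)

```text
clock: 31.22
tool_pos: [0.6436, 0.231, 0.2378]
tool_rot: [[0.0, 0.003, 1.0], [-0.0, 1.0, -0.003], [-1.0, -0.0, 0.0]]
wrist_force: [0.0, 0.5, 0.6]
finger_gap: 0.443
```

```bash
python3 -c "
from h import *
go((.646,.2352,.215))
p=ctrl.sense()['tool_pos']-[.003,0,.03]
c=wshot('w11',[(p[0],p[1],p[2]+.046,.020),(p[0],p[1],p[2]+.046,.017),(.6435,.2352,.178,.022),(.6435,.2352,.178,.014)])
"
```

```text
t 31.22 pos [0.6436 0.231  0.2378] gap 0.443 F [0.  0.5 0.6]
rot [-0.003  0.     0.   ]
to (0.646, 0.2352, 0.215) tool shift [0.0228 0.0042 0.0024]
```

View pics/w11.png

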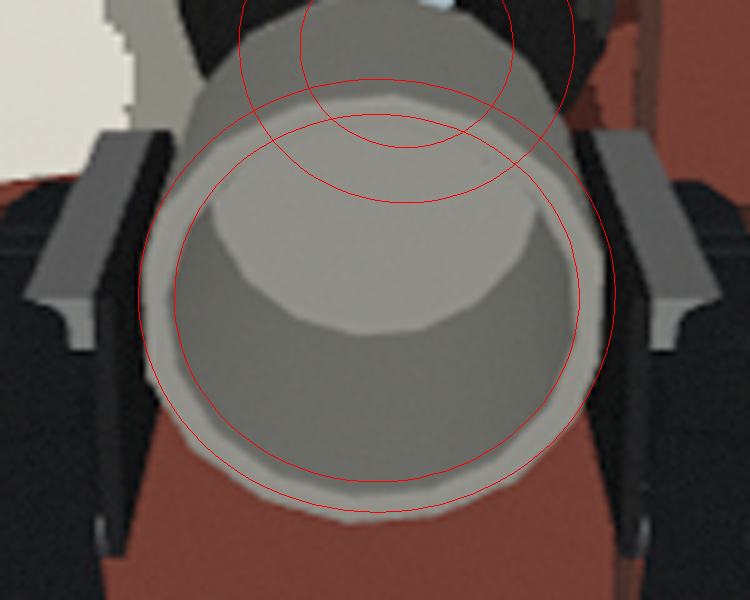

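The crucible is held upright, about 2 mm to −x of the TCP. I'll align to (0.6455, 0.2352) and lower.

Emit:
apply_moves(
  commands=[
    [0.004, 0.004, 0.002, -0.003, 0, 0],
    [0.006, 0, 0, 0, 0, 0],
    [0.006, 0, 0, 0, 0, 0],
    [0.002, 0, 0, 0, 0, 0],
    [0, 0, 0, 0, 0, 0],
    [0, 0, 0, 0, 0, 0],
  ],
)

```text
clock: 31.77
tool_pos: [0.6467, 0.235, 0.222]
tool_rot: [[0.006, 0.0, 1.0], [0.001, 1.0, -0.0], [-1.0, 0.001, 0.006]]
wrist_force: [0.3, -0.0, -1.0]
finger_gap: 0.447
```

```bash
python3 -c "
from h import *
go((.6455,.2352,.194))"
```

```text
t 31.77 pos [0.6467 0.235  0.222 ] gap 0.447 F [ 0.3 -0.  -1. ]
rot [-0.     0.006 -0.001]
to (0.6455, 0.2352, 0.194) tool shift [ 0.028   0.0002 -0.0012]
```

Emit:
apply_moves(
  commands=[
    [0.004, 0, -0.001, 0, 0.006, 0],
    [0.004, 0, 0, 0, 0, 0],
    [0.004, 0, 0, 0, 0, 0],
    [0.002, 0, 0, 0, 0, 0],
    [0, 0, 0, 0, 0, 0],
  ],
)

```text
clock: 32.18
tool_pos: [0.6458, 0.2352, 0.2066]
tool_rot: [[-0.001, 0.0, 1.0], [0.002, 1.0, -0.0], [-1.0, 0.002, -0.001]]
wrist_force: [0.4, 0.5, -0.3]
finger_gap: 0.445
```

Emit:
apply_moves(
  commands=[
    [0.003, 0, 0, 0, 0, 0],
    [0.003, 0, 0, 0, 0, 0],
    [0.002, 0, 0, 0, 0, 0],
    [0.001, 0, 0, 0, 0, 0],
  ],
)

```text
clock: 32.52
tool_pos: [0.6458, 0.2352, 0.1968]
tool_rot: [[-0.001, 0.0, 1.0], [0.002, 1.0, -0.0], [-1.0, 0.002, -0.001]]
wrist_force: [0.2, -0.3, -0.5]
finger_gap: 0.451
```

Emit:
apply_moves(
  commands=[
    [0.0015, 0, 0, 0, 0, 0],
    [0.0015, 0, 0, 0, 0, 0],
  ],
)

```text
clock: 32.68
tool_pos: [0.6458, 0.2352, 0.1936]
tool_rot: [[-0.001, 0.0, 1.0], [0.002, 1.0, -0.0], [-1.0, 0.002, -0.001]]
wrist_force: [0.5, 0.5, -1.0]
finger_gap: 0.447
```

Emit:
apply_moves(
  commands=[
    [0.001, 0, 0, 0, 0, 0],
    [0.001, 0, 0, 0, 0, 0],
  ],
)

```text
clock: 32.85
tool_pos: [0.6459, 0.2353, 0.1933]
tool_rot: [[0.001, 0.0, 1.0], [0.002, 1.0, -0.0], [-1.0, 0.002, 0.001]]
wrist_force: [-2.6, -1.0, 5.0]
finger_gap: 0.443
```

Contact came at 0.1933, where the crucible should be seated. Release and retreat.

Emit:
apply_moves(
  commands=[
    [0, 0, 0, 0, 0, 0],
    [0, 0, 0, 0, 0, 0],
    [0, 0, 0, 0, 0, 0],
    [0, 0, 0, 0, 0, 0],
    [0, 0, 0, 0, 0, 0],
  ],
  fingers=0.7,
)

```text
clock: 33.27
tool_pos: [0.6462, 0.2353, 0.194]
tool_rot: [[0.003, 0.0, 1.0], [0.003, 1.0, -0.0], [-1.0, 0.003, 0.003]]
wrist_force: [-0.3, 0.2, -0.3]
finger_gap: 0.702
```

Emit:
apply_moves(
  commands=[
    [-0.01, 0, 0, 0, 0, 0],
    [-0.03, 0, 0, 0, 0, 0],
    [-0.03, 0, 0, 0, 0, 0],
    [-0.03, 0, 0, 0, 0, 0],
    [-0.01, 0, 0, 0, 0, 0],
    [0, 0, 0, 0, 0, 0],
    [0, 0, 0, 0, 0, 0],
  ],
)

```text
clock: 33.85
tool_pos: [0.6444, 0.2345, 0.3097]
tool_rot: [[-0.0, 0.0, 1.0], [0.002, 1.0, -0.0], [-1.0, 0.002, -0.0]]
wrist_force: [-0.3, 0.1, -0.1]
finger_gap: 0.697
```

```bash
python3 -c "
from h import *
go((.6,0,.3))
P=(.6435,.235)
c=wshot('w12',[(*P,.21,.020),(*P,.21,.017),(*P,.178,.022),(*P,.146,.034)])
w=cv2.imread('pics/w12.png')
s=ctrl.capture('scene');u,v=[int(t) for t in proj(s,(*P,.15))]
im=s['frame'];b=np.array([u-40,v-45])
k=cv2.resize(im[b[1]:b[1]+90,b[0]:b[0]+80],None,fx=6,fy=6,interpolation=cv2.INTER_CUBIC)
for z,r in((.21,.02),(.178,.018),(.178,.022),(.162,.028),(.13,.034)): ring(s,k,*P,z,r,(0,0,255),6,b)
t=ctrl.capture('top')['frame'][110:250,115:395]
a=np.zeros((600,800,3),np.uint8);a[:320,:400]=cv2.resize(w,(400,320));a[:480,400:]=cv2.resize(k,(480,540))[:480,40:440];a[330:530,:400]=cv2.resize(t,(400,200));cv2.imwrite('pics/w12b.png',a)
"
```

```text
t 33.85 pos [0.6444 0.2345 0.3097] gap 0.697 F [-0.3  0.1 -0.1]
rot [-0.    -0.    -0.002]
to (0.6, 0, 0.3) tool shift [ 0.0097 -0.2345 -0.0444]
```

View pics/w12b.png

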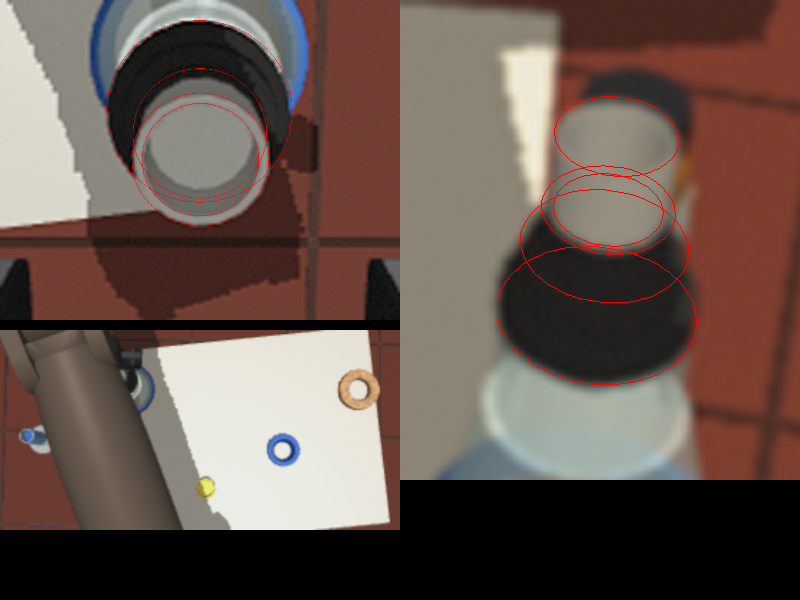

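The crucible's rim and base match the seated model in the wrist and scene views. It stands upright and the gripper is clear, so I'll hand in.

```bash
python3 -c "
from plant import ctrl
print(ctrl.close_job())"
```

```text
the job is handed in; nothing more can be done
None
```

I seated the largest, middle and smallest cone and then the white crucible in the flask, in that order, and handed the job in at about 34 s of the 118 s allowed.

- **Stack:** in the last wrist and scene pictures the overlaid rings of the fully seated stack match the collars and the crucible, which stands upright and centred.
- **Contact heights:** the small cone and the crucible touched down within about 1 mm of the computed seated height. The middle cone stopped about 1.5 mm above it with no force showing. I felt no contact for the largest cone before releasing it. Both looked seated in the pictures that followed.
- **Small disagreements:** the overlays ran about 2–3% larger than the real collars, and held parts sat about 2 mm to −x of the TCP. I allowed for both.
- **Bystanders:** I did not touch the jar, cork ring, measuring cylinder, blue cone or yellow crucible. In the last top view the arm hid the jar, though it shows behind the stack in the scene picture. I did not measure the bystanders' positions again.

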